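# Clear the bottle rack and lay the cold-brew bottles down

### The job

Somebody has parked the steel coffee canister on top of the bottle rack: first lift it off and stand it on the round green mat beside the rack. Then lay every amber bottle that stands on the counter on its side in the rack, one to a groove, with its base pushed fully home against the rack's end rail and its cap towards you, and let go. Leave the other things on the counter where they are.

Things in the scene. Friction and masses are not known exactly. Their poses are not given: they have to be found in the camera images.
- bottle0: Slim amber glass bottle, starts upright: 52 mm in diameter, 170 mm tall, 0.2 to 0.45 kg, centre of mass about 67 mm up. Straight body to 118 mm, shoulder, neck 25 mm across, black cap 28 mm across from 152 mm up. Origin: centre of its base; z runs from base to cap. Three or four bottles are there; an absent one has no pose.
- bottle1: Slim amber glass bottle, starts upright: 52 mm in diameter, 170 mm tall, 0.2 to 0.45 kg, centre of mass about 67 mm up. Straight body to 118 mm, shoulder, neck 25 mm across, black cap 28 mm across from 152 mm up. Origin: centre of its base; z runs from base to cap. Three or four bottles are there; an absent one has no pose.
- bottle2: Slim amber glass bottle, starts upright: 52 mm in diameter, 170 mm tall, 0.2 to 0.45 kg, centre of mass about 67 mm up. Straight body to 118 mm, shoulder, neck 25 mm across, black cap 28 mm across from 152 mm up. Origin: centre of its base; z runs from base to cap. Three or four bottles are there; an absent one has no pose.
- bottle3: Slim amber glass bottle, starts upright: 52 mm in diameter, 170 mm tall, 0.2 to 0.45 kg, centre of mass about 67 mm up. Straight body to 118 mm, shoulder, neck 25 mm across, black cap 28 mm across from 152 mm up. Origin: centre of its base; z runs from base to cap. Three or four bottles are there; an absent one has no pose.
- rack: Low fixed wooden rack, origin on the counter; board 130 x 350 x 12 mm (x -45 to +85 mm). Four grooves along its x at y = -132, -44, 44, 132 mm, each of two black V saddles at x = -25 and +50 mm, 14 mm long, 48 mm wide (narrower than a bottle), tips at height 34 mm. End rail across the far (+x) side: inner face at x = +75 mm, top at 64 mm. Bottle bases go against it; caps overhang at -x, the robot's side.
- lane0 (a point): Seat point of groove 0 of the rack: on the axis of a bottle that lies properly in this groove, in the plane of the end rail's inner face, 50 mm above the work surface. A bottle laid home has the centre of its base here.
- lane1 (a point): Seat point of groove 1 of the rack: on the axis of a bottle that lies properly in this groove, in the plane of the end rail's inner face, 50 mm above the work surface. A bottle laid home has the centre of its base here.
- lane2 (a point): Seat point of groove 2 of the rack: on the axis of a bottle that lies properly in this groove, in the plane of the end rail's inner face, 50 mm above the work surface. A bottle laid home has the centre of its base here.
- lane3 (a point): Seat point of groove 3 of the rack: on the axis of a bottle that lies properly in this groove, in the plane of the end rail's inner face, 50 mm above the work surface. A bottle laid home has the centre of its base here.
- canister: Closed steel coffee canister, 110 mm in diameter (lid 114 mm), lid top at 128 mm, 0.4 to 0.8 kg. Fixed arched handle: its top is a level round wooden bar 12 mm thick, 68 mm long, axis 176 mm above the base, along the canister's y; 42 mm free under it. Origin: centre of its base. Starts standing on the tips of the rack's saddles.
- mat: Round green mat fixed on the counter, 160 mm in diameter, 4 mm thick; the place for the canister. Origin: centre of its underside.
- tamper: Bystander: steel tamper with a wooden knob, 58 mm in diameter, 82 mm tall. Origin: centre of its underside.
- cup_a: Bystander: white mug, 72 mm across, 58 mm tall, handle on its +y side. Origin: centre of its underside.
- cup_b: Bystander: blue cup, 76 mm across, 62 mm tall. Origin: centre of its underside.
- dosing_cup: Bystander: small dark steel dosing cup, 60 mm across, 50 mm tall. Origin: centre of its underside.
- syrup: Bystander: green syrup bottle, 68 mm in diameter, 190 mm tall, beyond the rack. Not to be laid down. Origin: centre of its underside.
- spoon: Bystander: spoon lying on the counter at the right. Origin: its middle.
Things that resemble listed ones, but are neither listed nor needed, are in the scene too. Leave any blue or yellow look-alike of the bottle3 alone.

How it is judged:
On the way, in this order (a step that is already met when the one before it is completed fails the run):
1. the canister stands on the round mat and has been let go (horizontal distance between canister and mat below 0.03 m and angle between canister's own z axis and vertical below 0.08 rad and height (world z) of canister below 0.009 m and linear speed of canister below 0.02 m/s and contact force between the fingers and canister below 0.1 N), for 0.3 s.
2. after that, a first bottle lies home in a groove and has been let go ((((distance between bottle0 and lane0 below 0.008 m or distance between bottle0 and lane1 below 0.008 m or distance between bottle0 and lane2 below 0.008 m or distance between bottle0 and lane3 below 0.008 m) and angle between the z axis of bottle0 and the x axis of rack, either way round below 0.09 rad and linear speed of bottle0 below 0.02 m/s and contact force between the fingers and bottle0 below 0.1 N) or ((distance between bottle1 and lane0 below 0.008 m or distance between bottle1 and lane1 below 0.008 m or distance between bottle1 and lane2 below 0.008 m or distance between bottle1 and lane3 below 0.008 m) and angle between the z axis of bottle1 and the x axis of rack, either way round below 0.09 rad and linear speed of bottle1 below 0.02 m/s and contact force between the fingers and bottle1 below 0.1 N) or ((distance between bottle2 and lane0 below 0.008 m or distance between bottle2 and lane1 below 0.008 m or distance between bottle2 and lane2 below 0.008 m or distance between bottle2 and lane3 below 0.008 m) and angle between the z axis of bottle2 and the x axis of rack, either way round below 0.09 rad and linear speed of bottle2 below 0.02 m/s and contact force between the fingers and bottle2 below 0.1 N) or ((distance between bottle3 and lane0 below 0.008 m or distance between bottle3 and lane1 below 0.008 m or distance between bottle3 and lane2 below 0.008 m or distance between bottle3 and lane3 below 0.008 m) and angle between the z axis of bottle3 and the x axis of rack, either way round below 0.09 rad and linear speed of bottle3 below 0.02 m/s and contact force between the fingers and bottle3 below 0.1 N))), for 0.2 s.
At the end, for the whole second after the job is handed in: The canister stands upright on the mat (centre within 30 mm of the mat's), and every bottle present lies at rest along a groove of the rack (within 5 degrees), the centre of its base within 8 mm of a groove's seat point, that is against the end rail and down in the saddles; nothing is held (all of step 1 and (distance between bottle0 and lane0 below 0.008 m or distance between bottle0 and lane1 below 0.008 m or distance between bottle0 and lane2 below 0.008 m or distance between bottle0 and lane3 below 0.008 m) and angle between the z axis of each of bottle0, bottle1, bottle2, bottle3 and the x axis of rack, either way round below 0.09 rad and linear speed of each of bottle0, bottle1, bottle2, bottle3 below 0.02 m/s and contact force between the fingers and bottle0 below 0.1 N and (distance between bottle1 and lane0 below 0.008 m or distance between bottle1 and lane1 below 0.008 m or distance between bottle1 and lane2 below 0.008 m or distance between bottle1 and lane3 below 0.008 m) and contact force between the fingers and bottle1 below 0.1 N and (distance between bottle2 and lane0 below 0.008 m or distance between bottle2 and lane1 below 0.008 m or distance between bottle2 and lane2 below 0.008 m or distance between bottle2 and lane3 below 0.008 m) and contact force between the fingers and bottle2 below 0.1 N and (distance between bottle3 and lane0 below 0.008 m or distance between bottle3 and lane1 below 0.008 m or distance between bottle3 and lane2 below 0.008 m or distance between bottle3 and lane3 below 0.008 m) and contact force between the fingers and bottle3 below 0.1 N); the robot touches nothing.
It fails at once if a bystander is shoved more than 50 mm or tipped over (distance of any of tamper, cup_a, cup_b, dosing_cup, syrup, spoon from where it was at the start of the episode above 0.05 m or angle between any of tamper, cup_a, cup_b, dosing_cup, syrup's own z axis and vertical above 0.6 rad).
Of bottle0, bottle1, bottle2, bottle3 only 3 to 4 are there at a start; the rules pass over those that are not, and their reading is None.
At some moment in a run one of bottle0, bottle1, bottle2, bottle3 may be knocked a few centimetres aside while the robot is not near it.
It also fails if it takes over 208 s, if anything falls off the work surface, if the arm or the gripper's body presses on something with over 40 N, if the wrist force passes 120 N, or if a joint passes its speed limit or range.

### The arm

A 6-joint arm with a two-finger parallel gripper is mounted at the origin on the work surface. World frame = base frame: x ahead of the robot, y to its left, z up, the work surface at z = 0. Lengths are in m, angles in rad, forces in N, time in s.
With the tool pointing down it reaches from about 0.25 to 0.725 m from the base axis. Payload 4 kg.
Tool frame: the origin (TCP) lies midway between the tips of the shut fingers; the grasp point (between the pads) lies 19 mm behind it; z points along the fingers, y is the line along which they close (so a half turn about z gives the same grasp; the last joint's range is limited). The gripper opens to 85 mm and grips with 20 to 120 N. Pads are 22 mm wide; open, the fingers measure 114 mm over their backs; the gripper's body (76 mm by 85 mm) begins 54 mm behind the grasp point. The pads swing forward as they close: fully open they stand 13 mm farther back than shut.
Start: joints at [1.338, 0.241, 0.005, 1.335, 0, 1.571], TCP at [0.115, 0.487, 0.231] pointing down, gripper open.
Joint ranges: [-2.72, 2.72], [-1.05, 1.87], [-1.09, 1.28], [-1.99, 2.15], [-1.42, 1.44], [-3.14, 3.14]. Speed limits (rad/s): [2.79, 2.79, 3.14, 3.14, 3.14, 3.14].

### API

Orientations are given as a unit quaternion [x, y, z, w].
In Python, from workcell import bot gives the robot as it stands.
- The arm moves only by the tool move_arm, never from a script. Its argument "motion" is a list of rows, each an object of numbers: "x", "y", "z": the shift along the tool's x, y, z in cm; "yaw": the turn about the tool's z in degrees. A call has 1 to 20 rows; each row is the pose to reach, as a shift and turn from the pose commanded when the call began, along the tool's axes at that moment; what a row does not reach only later rows make up. A row lasts 1/8 s, in which the tool goes at most 62.5 mm and 10.7 degrees, less where a joint would pass 70% of its speed; a pose out of reach is approached as far as the arm can. A call with a gripper value outside its range is refused whole. "gripper" is the opening, from -1 (shut) to 1 (fully open), set as the call begins (left out, the last holds). The fingers move at their own pace and stop on an object; the grip force is fixed at half the most. Time passes only in rows, so rows that repeat a pose let the fingers close. It gives the time, the measured TCP pose, the force, the opening and the grip force at its end, in the units of the state.
- bot.get_obs(): the state, without advancing time (a new reading comes with each control period).
- bot.camera(name): name is "scene" or "side" or "wrist"; returns the picture (420x560x3 uint8, blue, green, red); there is no depth.
- bot.camera_model(name): a dict with "K" (3x3 intrinsics, pixels), "world_from_camera" (4x4, takes a point from camera to world coordinates). Camera axes: x right, y down, z forward; pixel columns grow to the right and rows downward; lengths in m; the calibration is good to about 2 mm. A picture is of the moment at which its call begins: read the wrist's pose just before it. camera_model takes no time and is no camera call; for the wrist camera it gives the pose at the moment of the call.
- bot.job_done(): hands the job in; it is judged then, once.
Trained networks look in the newest picture that a camera, given by its name, has taken for a name from the list of things; names that differ only in an ending like _2 or _b are one class to them, and where a whole thing is asked for, a point or a joint stands for the part that bears it (a point fixed in the world has none). Each returns a list of dicts, best first, with "score" (0 to 1); they miss things now and then, are a little off and sometimes report something else, mostly with a low value. They report only what shows in the picture. A call takes as long as a camera call. They do not tell look-alikes from the thing itself.
- bot.cut_out(camera, name): "mask" (420x560 bool, what is visible of it) and "centre" ([row, column] in pixels, amid what is visible of it).
The state is a dict: "clock": time; "joint_pos": joint angles; "joint_vel": joint speeds; "tau": joint torques, N m; "eef_pos": TCP position; "tool_rot": TCP orientation; "ft_force": force on the tool from outside, world axes, zero at the start; "ft_torque": the same for the moment, N m; "grip_width": finger opening in m; "grasp_force": force on a finger pad.
Only numpy, scipy, OpenCV 4.12 (cv2) and the standard library are available. Lean on these libraries where they do the work, as an engineer would, in place of code of your own. Each camera call takes 0.05 s, during which the arm holds its last target. There are 200 camera calls.

## Working session

There is one attempt and no reset: what is moved stays moved. The work goes in short steps, Python scripts to look and compute and a tool call to move; the robot and the scene stay as the last step left them, time stands still between calls to the robot, and variables do not carry over. Pictures are saved under pics/ and viewed, at most 14 in all, crops included, and the job is handed in when it is done.

Besides the shell and the picture viewer there is one more tool, called after "Emit:" as name([rows], argument=value, ...), one row to a line, values as JSON. move_arm: Moves the arm, as the interface text tells. Its arguments: {"type":"object","properties":{"motion":{"type":"array"},"gripper":{"type":"number"}},"required":["motion"]}

```bash
ls; mkdir -p pics
python3 - <<'E'
from workcell import bot
import cv2,numpy as np
o=bot.get_obs();print({k:np.round(v,3).tolist() for k,v in o.items()})
for c in("scene","side"):
    im=bot.camera(c);cv2.imwrite(f"pics/{c}0.png",im)
    m=bot.camera_model(c);print(c,np.round(m["K"],1).tolist(),np.round(m["world_from_camera"],3).tolist())
    for n in("bottle0","canister","mat","rack","syrup","tamper"):
        print(c,n,[(round(d["score"],2),np.round(d["centre"]).tolist(),int(d["mask"].sum())) for d in bot.cut_out(c,n)])
E
```

```text
pics
{'clock': 0.0, 'joint_pos': [1.338, 0.241, 0.004, 1.335, -0.0, 1.571], 'joint_vel': [-0.002, -0.001, 0.0, 0.0, 0.001, 0.002], 'tau': [-0.001, -37.232, 25.241, 0.017, -0.0, 0.0], 'eef_pos': [0.115, 0.486, 0.23], 'tool_rot': [0.116, 0.993, -0.001, -0.0], 'ft_force': [0.058, -0.046, -0.119], 'ft_torque': [0.013, -0.004, -0.05], 'grasp_force': 0.0, 'grip_width': 0.085}
scene [[383.6, 0.0, 281.3], [0.0, 383.6, 215.5], [0.0, 0.0, 1.0]] [[-0.373, 0.733, -0.569, 1.112], [0.928, 0.29, -0.235, 0.239], [-0.008, -0.615, -0.788, 0.902], [0.0, 0.0, 0.0, 1.0]]
scene bottle0 [(0.94, [238.0, 420.0], 864), (0.8, [212.0, 380.0], 863), (0.79, [278.0, 408.0], 1032), (0.73, [200.0, 326.0], 758), (0.7, [196.0, 451.0], 907), (0.6, [177.0, 426.0], 832), (0.29, [280.0, 437.0], 552)]
scene canister [(0.97, [175.0, 195.0], 2183)]
scene mat [(0.84, [278.0, 322.0], 2515)]
scene rack [(0.78, [229.0, 218.0], 3137)]
scene syrup [(0.71, [279.0, 210.0], 1327)]
scene tamper [(0.83, [284.0, 262.0], 536), (0.3, [227.0, 214.0], 3321), (0.22, [278.0, 208.0], 1329)]
side [[462.0, 0.0, 276.6], [0.0, 462.0, 212.8], [0.0, 0.0, 1.0]] [[0.977, -0.151, 0.149, 0.298], [-0.211, -0.624, 0.752, -1.146], [-0.021, -0.767, -0.642, 1.047], [0.0, 0.0, 0.0, 1.0]]
side bottle0 [(0.96, [156.0, 190.0], 415), (0.85, [155.0, 276.0], 505), (0.7, [195.0, 242.0], 586), (0.7, [155.0, 236.0], 410), (0.68, [173.0, 228.0], 526), (0.68, [171.0, 181.0], 528), (0.62, [146.0, 214.0], 426)]
side canister [(0.88, [267.0, 290.0], 2173), (0.57, [174.0, 316.0], 389)]
side mat [(0.57, [196.0, 291.0], 899), (0.26, [152.0, 287.0], 281)]
side rack [(0.75, [276.0, 311.0], 2546)]
side syrup [(0.68, [218.0, 356.0], 941)]
side tamper [(0.55, [211.0, 327.0], 306)]
```

View pics/scene0.png

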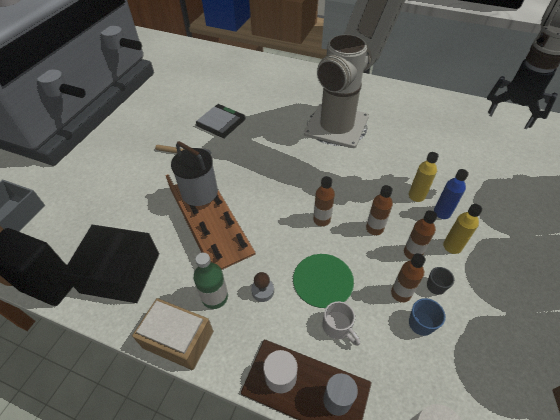

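View pics/side0.png

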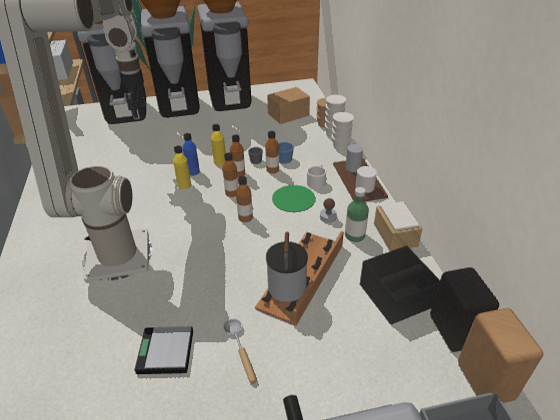

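Amber bottles in the scene view, as (col,row): (326,200), (380,212), (420,238), (408,278). The look-alikes are yellow at (426,177) and (462,240), and blue at (451,196). The green syrup bottle at (210,279) is a bystander. The canister is on the rack's near-left end at (195,175) and the mat is at (322,278).

```bash
cat > h.py <<'E'
from workcell import bot
import cv2,numpy as np
from scipy.optimize import minimize,least_squares
def cam(c):
    m=bot.camera_model(c);W=np.array(m["world_from_camera"]);return np.array(m["K"]),W
def proj(KW,P):
    K,W=KW;p=(np.atleast_2d(P)-W[:3,3])@W[:3,:3];q=p@K.T;return q[:,:2]/q[:,2:]
def ray(KW,u,v):
    K,W=KW;d=W[:3,:3]@np.linalg.solve(K,[u,v,1.]);return W[:3,3],d
def hit(KW,u,v,z):
    o,d=ray(KW,u,v);return o+d*(z-o[2])/d[2]
def cyl(x,y,prof,n=24):
    a=np.linspace(0,2*np.pi,n,endpoint=False)
    return [np.array([[x+r*np.cos(t),y+r*np.sin(t),z] for t in a for z,r in ((z0,r0),(z1,r1))]) for z0,r0,z1,r1 in prof]
BOT=[(0,.026,.118,.026),(.118,.026,.138,.0125),(.138,.0125,.152,.0125),(.152,.014,.17,.014)]
def box(p,x0,x1,y0,y1,z0,z1):
    c,s=np.cos(p[2]),np.sin(p[2])
    return np.array([[p[0]+c*x-s*y,p[1]+s*x+c*y,z] for x in(x0,x1) for y in(y0,y1) for z in(z0,z1)])
def rackparts(p): return [box(p,-.045,.085,-.175,.175,0,.012),box(p,.075,.085,-.175,.175,0,.064)]
def draw(KW,parts):
    m=np.zeros((420,560),np.uint8)
    for P in parts: cv2.fillConvexPoly(m,cv2.convexHull(proj(KW,P).astype(np.float32)*16).astype(np.int32),1,shift=4)
    return m>0
def fit(views,f,p0,d,tol=1e-4):
    # views: list of (KW,mask,ignore)
    def cost(p):
        s=0
        for KW,m,ig in views:
            r=draw(KW,f(p));k=~ig if ig is not None else np.ones_like(r)
            s+=1-(r&m&k).sum()/max(1,((r|m)&k).sum())
        return s/len(views)
    sim=[np.array(p0,float)]+[np.array(p0,float)+np.eye(len(p0))[i]*d[i] for i in range(len(p0))]
    r=minimize(cost,p0,method="Nelder-Mead",options=dict(initial_simplex=sim,xatol=tol,fatol=1e-4,maxiter=300))
    return r.x,r.fun
def obs():
    o=bot.get_obs();return np.array(o["eef_pos"]),np.array(o["tool_rot"]),o
E
python3 - <<'E'
from h import *
V={};D={}
for c in("scene","side"):
    bot.camera(c);V[c]=cam(c)
    for n in("bottle0","canister","rack","mat"):
        D[c,n]=bot.cut_out(c,n)
def hue(c):return None
S=V["scene"]
best=None
for yaw in(-.9,-.6,-.3,0,.3):
    g=hit(S,212,220,.03)
    vs=[(V[c],D[c,"rack"][0]["mask"],cv2.dilate(D[c,"canister"][0]["mask"].astype(np.uint8),np.ones((9,9)))>0) for c in V]
    r=fit(vs,rackparts,[g[0],g[1],yaw],[.03,.03,.2]);print(yaw,r)
for d in D["scene","bottle0"]:
    r0,c0=d["centre"];g=hit(S,c0,r0,.085)
    r=fit([(S,d["mask"],None)],lambda p:cyl(p[0],p[1],BOT),g[:2],[.01,.01]);
    # match in side
    bm=max(D["side","bottle0"],key=lambda e:(draw(V["side"],cyl(*r[0],BOT))&e["mask"]).sum())
    r2=fit([(S,d["mask"],None),(V["side"],bm["mask"],None)],lambda p:cyl(p[0],p[1],BOT),r[0],[.01,.01])
    print("bot",[round(r0),round(c0)],r,r2)
r=fit([(V[c],D[c,"mat"][0]["mask"],None) for c in V],lambda p:cyl(p[0],p[1],[(0,.08,.004,.08)]),hit(S,322,278,0)[:2],[.01,.01]);print("mat",r)
CAN=[(.034,.055,.155,.055),(.155,.057,.162,.057)]
for d in D["scene","canister"][:1]:
  r=fit([(V[c],D[c,"canister"][0]["mask"],None) for c in V],lambda p:cyl(p[0],p[1],CAN),hit(S,195,175,.1)[:2],[.01,.01]);print("can",r)
for n,w in(("syrup",(210,279)),("tamper",(262,284)),("cup_a",(338,316)),("cup_b",(427,318)),("dos",(440,280))):print(n,hit(S,*w,.04))
E
```

```text
-0.9 (array([ 0.53660763, -0.20937268, -0.68377875]), np.float64(0.07514249003970119))
-0.6 (array([ 0.53618967, -0.20938526, -0.68639858]), np.float64(0.0772152245632407))
-0.3 (array([ 0.53656994, -0.20948032, -0.68367836]), np.float64(0.07417534785672308))
0 (array([ 0.53655125, -0.20953745, -0.68310822]), np.float64(0.07445209970493855))
0.3 (array([ 0.53644225, -0.20936906, -0.68591622]), np.float64(0.07621634388285309))
bot [205, 327] (array([0.43187273, 0.08596178]), np.float64(0.09005847953216373)) (array([0.42988962, 0.08566512]), np.float64(0.09965524671407022))
bot [209, 380] (array([0.40166627, 0.23806234]), np.float64(0.0456026058631922)) (array([0.40530452, 0.23810243]), np.float64(0.5084992460006167))
bot [279, 406] (array([0.58110344, 0.35041051]), np.float64(0.06938020351526364)) (array([0.58139679, 0.34983428]), np.float64(0.1227910128314974))
bot [230, 463] (array([0.38215599, 0.45534542]), np.float64(0.07317073170731703)) (array([0.38519371, 0.45543453]), np.float64(0.08315961343277001))
bot [235, 421] (array([0.44774762, 0.35741948]), np.float64(0.193675889328063
[... 164 characters left out ...]
23219974, 0.32976108]), np.float64(0.15591539381591973))
bot [195, 451] (array([0.27064027, 0.4112263 ]), np.float64(0.10995850622406644)) (array([0.27375238, 0.41095759]), np.float64(0.15729223172031953))
bot [279, 324] (array([0.66851869, 0.15738367]), np.float64(0.6002454991816695)) (array([0.66851869, 0.15738367]), np.float64(0.8001227495908347))
mat (array([0.61935762, 0.15261759]), np.float64(0.08434461859119396))
can (array([ 0.49253182, -0.28575308]), np.float64(0.07190954781614262))
syrup [ 0.74507009 -0.11010331  0.04      ]
tamper [0.70936959 0.01782053 0.04      ]
cup_a [0.72015439 0.21874372 0.04      ]
cup_b [0.6475294  0.41444217 0.04      ]
dos [0.5338865 0.4289954 0.04     ]
```

Emit:
move_arm([
  {"z":-6},
  {"x":-6,"y":-6,"z":-12,"yaw":10},
  {"x":-32,"y":-32,"z":-13,"yaw":40},
  {"x":-32,"y":-32,"z":-13,"yaw":40},
  {"x":-32,"y":-32,"z":-13,"yaw":40},
  {"x":-32,"y":-32,"z":-13,"yaw":40},
  {"x":-32,"y":-32,"z":-13,"yaw":40},
  {"x":-32,"y":-32,"z":-13,"yaw":40},
  {"x":-32,"y":-32,"z":-13,"yaw":40},
  {"x":-39,"y":-61,"z":-13,"yaw":77},
  {"x":-39,"y":-61,"z":-13,"yaw":77},
  {"x":-39,"y":-61,"z":-13,"yaw":77},
  {"x":-39,"y":-61,"z":-13,"yaw":77},
  {"x":-39,"y":-61,"z":-13,"yaw":77},
  {"x":-39,"y":-61,"z":-13,"yaw":77},
  {"x":-39,"y":-61,"z":-13,"yaw":77},
  {"x":-39,"y":-61,"z":-13,"yaw":77},
])

```text
invalid input at $.motion[0]: expected keys x, y, z, yaw
```

```bash
cat >> h.py <<'E'
from scipy.spatial.transform import Rotation as Ro
def shift(x,y,z,psi=None):
    "tool-axes shift (cm) and yaw (deg) to bring TCP to x,y,z with tool y axis at world angle psi deg (mod 180, nearest)"
    p,q,o=obs();R=Ro.from_quat(q).as_matrix();s=R.T@(np.array([x,y,z])-p)*100
    a=np.degrees(np.arctan2(R[1,1],R[0,1]));out=dict(x=round(s[0],2),y=round(s[1],2),z=round(s[2],2))
    if psi is not None: out["yaw"]=round((a-psi+90)%180-90,1)
    return out
def st():
    p,q,o=obs();R=Ro.from_quat(q).as_matrix()
    print("t",round(o["clock"],2),"p",np.round(p,4),"psi",round(float(np.degrees(np.arctan2(R[1,1],R[0,1]))),1),"tilt",round(float(np.degrees(np.arccos(-R[2,2]))),2),"j",np.round(o["joint_pos"],2),"F",np.round(o["ft_force"],1),"w",round(float(o["grip_width"]),4),"g",round(float(o["grasp_force"]),1))
E
python3 - <<'E'
from h import *
st();p,q,o=obs();K,W=cam("wrist");R=Ro.from_quat(q).as_matrix()
print("cam in tool",np.round(R.T@(W[:3,3]-p),3),np.round(R.T@W[:3,:3],2).tolist(),K[0])
im=bot.camera("wrist");cv2.imwrite("pics/w0.png",im)
print(proj((K,W),[[.4925,-.2858,.21],[.5365,-.2094,.012]]))
E
```

```text
t 1.2 p [0.1153 0.4865 0.2313] psi 76.7 tilt 0.0 j [ 1.34  0.24  0.    1.34 -0.    1.57] F [ 0.1 -0.7  0.2] w 0.0854 g 0.0
cam in tool [ 0.069  0.    -0.142] [[0.0, -0.96, -0.27], [1.0, 0.0, 0.0], [-0.0, -0.27, 0.96]] [300.10728869   0.         275.62577766]
[[-341.91248668  715.48045184]
 [ -59.02967753  505.73375687]]
```

View pics/w0.png

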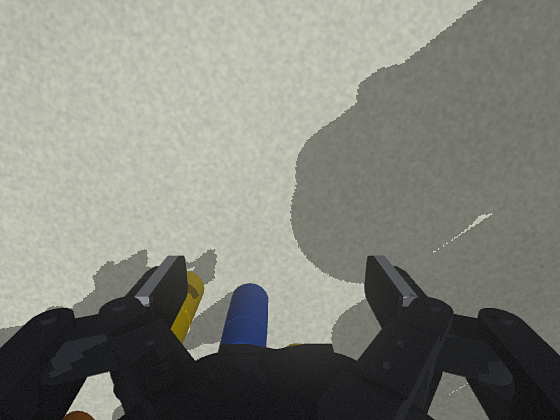

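The wrist view shows bare counter plus a yellow and a blue look-alike near (185,310) and (245,310). All four keys are needed in every row.

Emit:
move_arm([
  {"x":0,"y":0,"z":-6,"yaw":0},
  {"x":-6,"y":-6,"z":-12,"yaw":10},
  {"x":-32,"y":-32,"z":-13,"yaw":40},
  {"x":-32,"y":-32,"z":-13,"yaw":40},
  {"x":-32,"y":-32,"z":-13,"yaw":40},
  {"x":-32,"y":-32,"z":-13,"yaw":40},
  {"x":-32,"y":-32,"z":-13,"yaw":40},
  {"x":-32,"y":-32,"z":-13,"yaw":40},
  {"x":-32,"y":-32,"z":-13,"yaw":40},
  {"x":-39,"y":-61,"z":-13,"yaw":77},
  {"x":-39,"y":-61,"z":-13,"yaw":77},
  {"x":-39,"y":-61,"z":-13,"yaw":77},
  {"x":-39,"y":-61,"z":-13,"yaw":77},
  {"x":-39,"y":-61,"z":-13,"yaw":77},
  {"x":-39,"y":-61,"z":-13,"yaw":77},
  {"x":-39,"y":-61,"z":-13,"yaw":77},
  {"x":-39,"y":-61,"z":-13,"yaw":77},
])

```text
clock: 3.38
eef_pos: [0.3542, -0.1959, 0.3615]
tool_rot: [0.708, 0.706, 0.0, 0.0]
ft_force: [-0.4, -0.4, -0.5]
grip_width: 0.0854
grasp_force: 0.0
```

Run:
```python
from h import *
st();im=bot.camera("wrist");cv2.imwrite("pics/w1.png",im);KW=cam("wrist")
print(proj(KW,[[.4925,-.2858,.21],[.5365,-.2094,.012]]))
print(shift(.4925,-.2858,.33,50.8), shift(.4925,-.2858,.33,0))
```

```text
t 3.38 p [ 0.3542 -0.1959  0.3615] psi -0.2 tilt 0.02 j [-0.51  0.03  0.09  1.63  0.    1.07] F [-0.4 -0.4 -0.5] w 0.0854 g 0.0
[[403.73139564 274.81646462]
 [386.40676995 174.41043286]]
{'x': np.float64(-8.95), 'y': np.float64(13.85), 'z': np.float64(3.16), 'yaw': np.float64(-51.0)} {'x': np.float64(-8.95), 'y': np.float64(13.85), 'z': np.float64(3.16), 'yaw': np.float64(-0.2)}
```

View pics/w1.png

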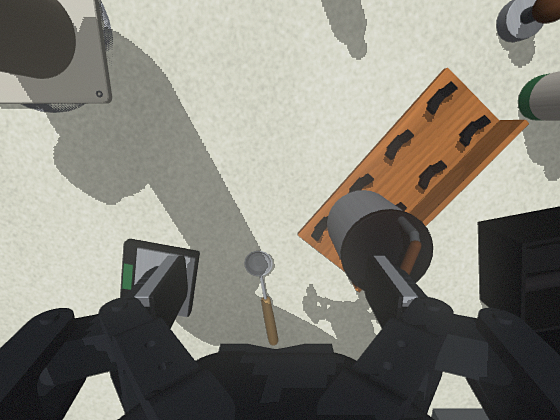

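The canister is at about (380,240) with a brown handle bar near (415,250), partly hidden by a finger. I'll shift to see it unobstructed.

Emit:
move_arm([
  {"x":-6,"y":4,"z":0,"yaw":0},
  {"x":-12,"y":8,"z":0,"yaw":0},
  {"x":-19,"y":11,"z":0,"yaw":0},
  {"x":-19,"y":11,"z":0,"yaw":0},
  {"x":-19,"y":11,"z":0,"yaw":0},
  {"x":-19,"y":11,"z":0,"yaw":0},
])

```text
clock: 4.18
eef_pos: [0.4633, -0.3862, 0.3615]
tool_rot: [0.709, 0.706, 0.0, -0.0]
ft_force: [-0.5, -0.4, 0.5]
grip_width: 0.0855
grasp_force: 0.0
```

Run:
```python
from h import *
st();im=bot.camera("wrist");cv2.imwrite("pics/w2.png",im);KW=cam("wrist")
print(proj(KW,[[.4925,-.2858,.21],[.5365,-.2094,.012]]))
cm=[d for d in bot.cut_out("wrist","canister")][0]
rk=bot.cut_out("wrist","rack")
print(cm["score"],cm["centre"],[(d["score"],d["mask"].sum()) for d in rk])
ig=cv2.dilate(cm["mask"].astype(np.uint8),np.ones((7,7)))>0
print(fit([(KW,rk[0]["mask"],ig)],rackparts,[.5365,-.2094,-.684],[.02,.02,.1]))
# handle: wood pixels (b,g,r) within canister mask hull
hsv=cv2.cvtColor(im,cv2.COLOR_BGR2HSV)
w=(hsv[...,1]>90)&((hsv[...,0]<20))&(cv2.erode(cv2.morphologyEx(cm["mask"].astype(np.uint8),cv2.MORPH_CLOSE,np.ones((25,25))),np.ones((3,3)))>0)
n,l,s,c=cv2.connectedComponentsWithStats(w.astype(np.uint8));i=1+np.argmax(s[1:,4])
v,u=np.nonzero(l==i);P=np.array([hit(KW,a,b,.21)[:2] for a,b in zip(u,v)])
m=P.mean(0);ev,E=np.linalg.eigh(np.cov(P.T));ax=E[:,1]
t=(P-m)@ax;print("bar",s[i],m,"angle",np.degrees(np.arctan2(ax[1],ax[0])),"len",np.ptp(t),"mid",m+ax*(t.max()+t.min())/2)
```

```text
t 4.17 p [ 0.4633 -0.3862  0.3615] psi -0.2 tilt 0.04 j [-0.7   0.46  0.66  1.77  0.    0.88] F [-0.5 -0.4  0.5] w 0.0855 g 0.0
[[307.73051929  87.18087639]
 [325.09488121  46.94191811]]
0.67 [90.8, 304.1] [(0.79, np.int64(9064))]
(array([ 0.53608537, -0.2083074 , -0.68630414]), np.float64(0.021279111006029083))
bar [ 292   39   33   90 1116] [ 0.49255351 -0.28273388] angle 74.82816669179624 len 0.07831248771183405 mid [ 0.49216201 -0.28417766]
```

View pics/w2.png

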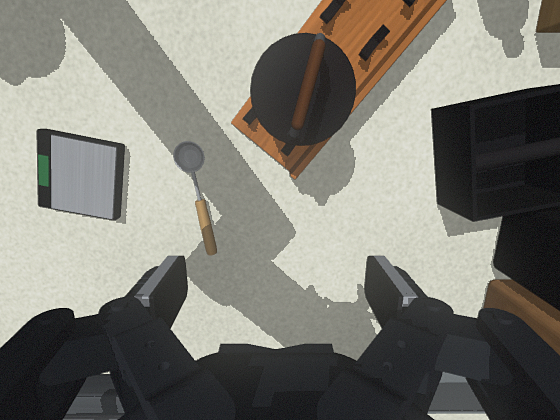

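The canister is seen from above with its handle bar running (320,38)→(295,132), so psi for the grasp is -15°. Next is the grasp.

Emit:
move_arm([
  {"x":5,"y":1.5,"z":3,"yaw":8},
  {"x":10.2,"y":2.9,"z":8,"yaw":15},
  {"x":10.2,"y":2.9,"z":8,"yaw":15},
  {"x":10.2,"y":2.9,"z":11,"yaw":15},
  {"x":10.2,"y":2.9,"z":14,"yaw":15},
  {"x":10.2,"y":2.9,"z":16,"yaw":15},
  {"x":10.2,"y":2.9,"z":17,"yaw":15},
  {"x":10.2,"y":2.9,"z":17,"yaw":15},
  {"x":10.2,"y":2.9,"z":17,"yaw":15},
])

```text
clock: 5.45
eef_pos: [0.4933, -0.2864, 0.1928]
tool_rot: [0.795, 0.606, 0.0, 0.001]
ft_force: [0.7, 0.2, -0.0]
grip_width: 0.0851
grasp_force: 0.0
```

Emit:
move_arm([
  {"x":0,"y":0,"z":0,"yaw":0},
  {"x":0,"y":0,"z":0,"yaw":0},
  {"x":0,"y":0,"z":0,"yaw":0},
  {"x":0,"y":0,"z":0,"yaw":0},
  {"x":0,"y":0,"z":0,"yaw":0},
  {"x":0,"y":0,"z":0,"yaw":0},
  {"x":0,"y":0,"z":0,"yaw":0},
  {"x":0,"y":0,"z":0,"yaw":0},
  {"x":0,"y":0,"z":-2,"yaw":0},
  {"x":0,"y":0,"z":-4,"yaw":0},
  {"x":0,"y":0,"z":-7,"yaw":0},
  {"x":0,"y":0,"z":-7,"yaw":0},
], gripper=-1)

```text
clock: 6.95
eef_pos: [0.4932, -0.2862, 0.2619]
tool_rot: [0.795, 0.606, 0.0, 0.001]
ft_force: [1.4, -0.8, -7.3]
grip_width: 0.0102
grasp_force: 58.8
```

Run:
```python
from h import *
st()
im=bot.camera("scene");KW=cam("scene");d=bot.cut_out("scene","mat")[0]
print("mat",fit([(KW,d["mask"],None)],lambda p:cyl(p[0],p[1],[(0,.08,.004,.08)]),[.619,.1526],[.01,.01]))
print(shift(.6194,.1526,.261),shift(.45,-.05,.30),shift(.58,.08,.28))
cv2.imwrite("pics/s1.png",im[60:360,120:520])
```

```text
t 6.95 p [ 0.4932 -0.2862  0.2619] psi -15.3 tilt 0.11 j [-0.53  0.37  0.27  1.46 -0.    1.31] F [ 1.4 -0.8 -7.3] w 0.0102 g 58.8
mat (array([0.61889441, 0.15144155]), np.float64(0.042772861356932146))
{'x': np.float64(45.62), 'y': np.float64(0.7), 'z': np.float64(-0.15)} {'x': np.float64(21.6), 'y': np.float64(-10.29), 'z': np.float64(-4.03)} {'x': np.float64(37.58), 'y': np.float64(-1.19), 'z': np.float64(-2.05)}
```

View pics/s1.png

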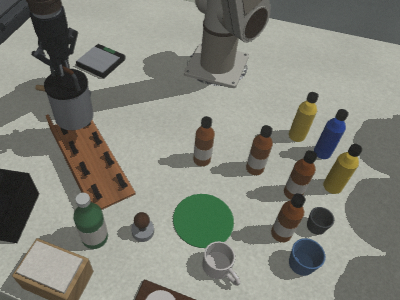

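Emit:
move_arm([
  {"x":1,"y":0,"z":0,"yaw":0},
  {"x":3,"y":0,"z":-1,"yaw":0},
  {"x":6,"y":0,"z":-2,"yaw":0},
  {"x":10,"y":0,"z":-2,"yaw":0},
  {"x":14,"y":0,"z":-2,"yaw":0},
  {"x":18,"y":0,"z":-2,"yaw":0},
  {"x":22,"y":0,"z":-2,"yaw":0},
  {"x":26,"y":0,"z":-2,"yaw":0},
  {"x":30,"y":0,"z":-2,"yaw":0},
  {"x":34,"y":0,"z":-2,"yaw":0},
  {"x":38,"y":0.3,"z":-2,"yaw":0},
  {"x":41,"y":0.5,"z":-2,"yaw":0},
  {"x":43.5,"y":0.6,"z":-1,"yaw":0},
  {"x":45,"y":0.7,"z":0,"yaw":0},
  {"x":45.5,"y":0.7,"z":0,"yaw":0},
  {"x":45.5,"y":0.7,"z":2,"yaw":0},
  {"x":45.5,"y":0.7,"z":4,"yaw":0},
  {"x":45.5,"y":0.7,"z":6,"yaw":0},
  {"x":45.5,"y":0.7,"z":7.5,"yaw":0},
  {"x":45.5,"y":0.7,"z":7.5,"yaw":0},
])

```text
clock: 9.55
eef_pos: [0.6186, 0.1502, 0.1849]
tool_rot: [0.795, 0.606, -0.002, -0.001]
ft_force: [-0.3, -0.2, -6.6]
grip_width: 0.01
grasp_force: 58.9
```

Run:
```python
from h import *
st();print(shift(.6189,.1514,.163))
CAN=[(.0,.055,.121,.055),(.121,.057,.128,.057)]
for c in("scene","side"):
    bot.camera(c);d=bot.cut_out(c,"canister")[0];KW=cam(c)
    print(fit([(KW,d["mask"],None)],lambda p:[q+[0,0,p[2]] for q in cyl(p[0],p[1],CAN)],[.619,.151,.02],[.01,.01,.01]))
```

```text
t 9.55 p [0.6186 0.1502 0.1849] psi -15.4 tilt 0.2 j [ 0.24  0.54  0.33  1.36 -0.    2.08] F [-0.3 -0.2 -6.6] w 0.01 g 58.9
{'x': np.float64(0.13), 'y': np.float64(-0.0), 'z': np.float64(2.19)}
(array([ 0.59825643,  0.1470958 , -0.0065702 ]), np.float64(0.1143854207056999))
(array([0.62276316, 0.17167984, 0.01441412]), np.float64(0.03750884642604391))
```

Emit:
move_arm([
  {"x":0.1,"y":0,"z":0.7,"yaw":0},
  {"x":0.1,"y":0,"z":1.3,"yaw":0},
  {"x":0.1,"y":0,"z":1.8,"yaw":0},
  {"x":0.1,"y":0,"z":2.0,"yaw":0},
  {"x":0.1,"y":0,"z":2.0,"yaw":0},
  {"x":0.1,"y":0,"z":2.0,"yaw":0},
])

```text
clock: 10.5
eef_pos: [0.6201, 0.1521, 0.1665]
tool_rot: [0.795, 0.606, 0.0, 0.0]
ft_force: [0.3, 1.2, -7.1]
grip_width: 0.0096
grasp_force: 58.8
```

Emit:
move_arm([
  {"x":0,"y":0,"z":0.1,"yaw":0},
  {"x":0,"y":0,"z":0.2,"yaw":0},
  {"x":0,"y":0,"z":0.3,"yaw":0},
  {"x":0,"y":0,"z":0.3,"yaw":0},
  {"x":0,"y":0,"z":0.3,"yaw":0},
])

```text
clock: 11.12
eef_pos: [0.62, 0.1521, 0.1633]
tool_rot: [0.795, 0.606, 0.0, 0.0]
ft_force: [-0.5, 0.7, -6.5]
grip_width: 0.0099
grasp_force: 58.8
```

Emit:
move_arm([
  {"x":0,"y":0,"z":0.1,"yaw":0},
  {"x":0,"y":0,"z":0.2,"yaw":0},
  {"x":0,"y":0,"z":0.2,"yaw":0},
])

```text
clock: 11.5
eef_pos: [0.6201, 0.1521, 0.1623]
tool_rot: [0.795, 0.606, 0.001, 0.0]
ft_force: [-1.6, -0.8, -0.1]
grip_width: 0.0098
grasp_force: 59.5
```

Emit:
move_arm([
  {"x":0,"y":0,"z":0.1,"yaw":0},
  {"x":0,"y":0,"z":0.2,"yaw":0},
  {"x":0,"y":0,"z":0.2,"yaw":0},
])

```text
clock: 11.88
eef_pos: [0.6206, 0.1523, 0.1624]
tool_rot: [0.795, 0.606, 0.002, 0.001]
ft_force: [-5.0, -0.8, 7.9]
grip_width: 0.0101
grasp_force: 60.4
```

Contact made. I'll open and rise.

Emit:
move_arm([
  {"x":0,"y":0,"z":-0.2,"yaw":0},
  {"x":0,"y":0,"z":-0.2,"yaw":0},
  {"x":0,"y":0,"z":-0.2,"yaw":0},
  {"x":0,"y":0,"z":-0.2,"yaw":0},
  {"x":0,"y":0,"z":-0.2,"yaw":0},
  {"x":0,"y":0,"z":-0.2,"yaw":0},
  {"x":0,"y":0,"z":-3,"yaw":0},
  {"x":0,"y":0,"z":-8,"yaw":0},
  {"x":0,"y":0,"z":-14,"yaw":0},
  {"x":0,"y":0,"z":-20,"yaw":0},
  {"x":0,"y":0,"z":-20,"yaw":0},
  {"x":0,"y":0,"z":-20,"yaw":0},
], gripper=1)

```text
clock: 13.38
eef_pos: [0.6201, 0.1521, 0.3589]
tool_rot: [0.795, 0.606, 0.0, -0.0]
ft_force: [0.2, 0.1, -0.9]
grip_width: 0.0853
grasp_force: 0.0
```

Run:
```python
from h import *
st()
CAN=[(.004,.055,.125,.055),(.125,.057,.132,.057)]
V={};vs=[]
for c in("scene","side"):
    im=bot.camera(c);d=bot.cut_out(c,"canister")[0];V[c]=cam(c);vs.append((V[c],d["mask"],None))
    D=bot.cut_out(c,"bottle0")
    if c=="scene":
        cv2.imwrite("pics/s2.png",im)
        for d in D:
            h=cv2.cvtColor(im,cv2.COLOR_BGR2HSV)[d["mask"]];g=hit(V[c],d["centre"][1],d["centre"][0],.085)
            print(round(d["score"],2),np.round(d["centre"]),"hue",np.median(h,0),fit([(V[c],d["mask"],None)],lambda p:cyl(p[0],p[1],BOT),g[:2],[.01,.01]))
print("can",fit(vs,lambda p:cyl(p[0],p[1],CAN),[.62,.152],[.01,.01]))
```

```text
t 13.38 p [0.6201 0.1521 0.3589] psi -15.3 tilt 0.0 j [0.24 0.56 0.81 1.82 0.   2.08] F [ 0.2  0.1 -0.9] w 0.0853 g 0.0Traceback (most recent call last):
  File "<stdin>", line 6, in <module>
IndexError: list index out of range
```

Emit:
move_arm([
  {"x":-2,"y":-3,"z":0,"yaw":-10},
  {"x":-5,"y":-7,"z":0,"yaw":-20},
  {"x":-8,"y":-12,"z":0,"yaw":-30},
  {"x":-11.4,"y":-16.6,"z":2,"yaw":-40},
  {"x":-11.4,"y":-16.6,"z":4,"yaw":-50},
  {"x":-11.4,"y":-16.6,"z":5.9,"yaw":-60},
  {"x":-11.4,"y":-16.6,"z":5.9,"yaw":-66},
  {"x":-11.4,"y":-16.6,"z":5.9,"yaw":-66},
  {"x":-11.4,"y":-16.6,"z":5.9,"yaw":-66},
])

```text
clock: 14.6
eef_pos: [0.4293, 0.086, 0.2996]
tool_rot: [0.337, 0.941, -0.0, -0.001]
ft_force: [-0.5, 0.8, 0.2]
grip_width: 0.0854
grasp_force: 0.0
```

```bash
cat >> h.py <<'E'
def capfit(x,y,verbose=True,z=0.):
    "refine an upright bottle near x,y from the wrist camera"
    im=bot.camera("wrist");KW=cam("wrist");D=bot.cut_out("wrist","bottle0")
    ph=proj(KW,[x,y,.161])[0];R=[]
    for d in D:
        c=d["centre"];m=d["mask"]
        f=fit([(KW,m,None)],lambda p:cyl(p[0],p[1],BOT),[x,y],[.008,.008])
        h=np.median(cv2.cvtColor(im,cv2.COLOR_BGR2HSV)[m],0)
        R.append((f[1],f[0],d["score"],h))
        if verbose: print("det",np.round(c),round(d["score"],2),int(m.sum()),"fit",np.round(f[0],4),round(f[1],3),"hsv",h)
    # dark cap blob near the predicted cap
    hsv=cv2.cvtColor(im,cv2.COLOR_BGR2HSV)
    print("pred cap px",np.round(ph))
    return im,KW,R
E
python3 - <<'E'
from h import *
st();im,KW,R=capfit(.43,.086);cv2.imwrite("pics/w3.png",im)
CAN=[(.004,.055,.125,.055),(.125,.057,.132,.057)]
vs=[]
for c in("scene","side"):
    im=bot.camera(c);d=bot.cut_out(c,"canister");print(c,[(x["score"],x["centre"]) for x in d])
    if d: vs.append((cam(c),d[0]["mask"],None))
    if c=="side": cv2.imwrite("pics/sd2.png",im)
for v in vs: print("can",fit([v],lambda p:cyl(p[0],p[1],CAN),[.62,.152],[.01,.01]))
E
```

```text
t 14.6 p [0.4293 0.086  0.2996] psi 50.6 tilt 0.08 j [0.2  0.1  0.01 1.48 0.   0.89] F [-0.5  0.8  0.2] w 0.0854 g 0.0
det [ 37. 490.] 0.97 6106 fit [0.43  0.086] 1.0 hsv [ 15. 159.  71.]
det [186. 278.] 0.95 2085 fit [0.4303 0.0859] 0.047 hsv [ 13. 107. 105.]
det [136. 519.] 0.91 3800 fit [0.43  0.086] 1.0 hsv [ 15. 158.  75.]
det [ 76. 370.] 0.6 3435 fit [0.43  0.086] 1.0 hsv [14. 92. 77.]
pred cap px [276. 198.]
scene [(0.69, [262.6, 330.7]), (0.56, [277.7, 408.1])]
side [(0.67, [201.8, 287.4]), (0.61, [180.7, 291.7])]
can (array([0.61723942, 0.15203551]), np.float64(0.06028636021100231))
can (array([0.58547058, 0.00648975]), np.float64(0.8503843879361325))
```

View pics/w3.png

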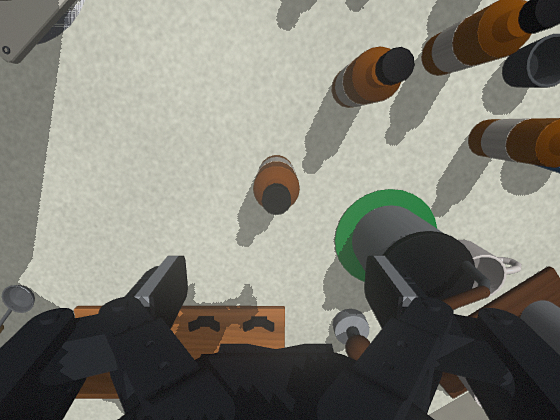

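The canister stands centred on the mat at (410,240). The target bottle is at (278,190) and matches its prediction, hue amber. Now I'll grasp its cap.

Emit:
move_arm([
  {"x":-0.1,"y":0.1,"z":5,"yaw":0},
  {"x":-0.1,"y":0.1,"z":9,"yaw":0},
  {"x":-0.1,"y":0.1,"z":12,"yaw":0},
  {"x":-0.1,"y":0.1,"z":14.5,"yaw":0},
  {"x":-0.1,"y":0.1,"z":16.2,"yaw":0},
  {"x":-0.1,"y":0.1,"z":16.2,"yaw":0},
  {"x":-0.1,"y":0.1,"z":16.2,"yaw":0},
])

```text
clock: 15.78
eef_pos: [0.4317, 0.0863, 0.1391]
tool_rot: [0.337, 0.942, 0.0, 0.001]
ft_force: [0.1, -0.6, -0.1]
grip_width: 0.0854
grasp_force: 0.0
```

Emit:
move_arm([
  {"x":0,"y":0,"z":0,"yaw":0},
  {"x":0,"y":0,"z":0,"yaw":0},
  {"x":0,"y":0,"z":0,"yaw":0},
  {"x":0,"y":0,"z":0,"yaw":0},
  {"x":0,"y":0,"z":0,"yaw":0},
  {"x":0,"y":0,"z":0,"yaw":0},
  {"x":0,"y":0,"z":0,"yaw":0},
  {"x":0,"y":0,"z":-2,"yaw":0},
  {"x":0,"y":0,"z":-5,"yaw":0},
  {"x":0,"y":0,"z":-9,"yaw":0},
  {"x":0,"y":0,"z":-9,"yaw":0},
], gripper=-1)

```text
clock: 17.15
eef_pos: [0.4329, 0.0866, 0.2306]
tool_rot: [0.337, 0.942, 0.002, 0.002]
ft_force: [0.6, -0.2, -2.7]
grip_width: 0.0263
grasp_force: 59.5
```

```bash
cat >> h.py <<'E'
RK=np.array([.5361,-.2083,-.686])
def rk(X,Y):
    c,s=np.cos(RK[2]),np.sin(RK[2]);return RK[0]+c*X-s*Y,RK[1]+s*X+c*Y
def inrack():
    p,q,o=obs();c,s=np.cos(RK[2]),np.sin(RK[2]);d=p[:2]-RK[:2];return np.round([c*d[0]+s*d[1],-s*d[0]+c*d[1],p[2]],4)
PSI=90+np.degrees(RK[2])
E
python3 - <<'E'
from h import *
st();print(PSI,[shift(*rk(.049,y),.23,PSI) for y in(-.132,-.044,.044,.132)])
im=bot.camera("wrist");cv2.imwrite("pics/w4.png",im)
E
```

```text
t 17.15 p [0.4329 0.0866 0.2306] psi 50.7 tilt 0.32 j [ 0.2   0.12 -0.14  1.3   0.    0.88] F [ 0.6 -0.2 -2.7] w 0.0263 g 59.5
50.695095254025524 [{'x': np.float64(-31.58), 'y': np.float64(-29.47), 'z': np.float64(0.03), 'yaw': np.float64(-0.0)}, {'x': np.float64(-31.58), 'y': np.float64(-20.67), 'z': np.float64(0.07), 'yaw': np.float64(-0.0)}, {'x': np.float64(-31.57), 'y': np.float64(-11.87), 'z': np.float64(0.11), 'yaw': np.float64(-0.0)}, {'x': np.float64(-31.57), 'y': np.float64(-3.07), 'z': np.float64(0.15), 'yaw': np.float64(-0.0)}]
```

View pics/w4.png

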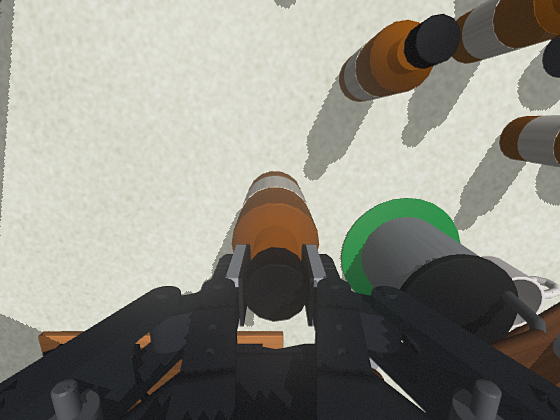

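The bottle is held by its cap at (275,285). Next I carry it over groove 0.

Emit:
move_arm([
  {"x":-1.5,"y":-1.5,"z":0,"yaw":0},
  {"x":-4.5,"y":-4,"z":0,"yaw":0},
  {"x":-8,"y":-7.5,"z":0,"yaw":0},
  {"x":-11.5,"y":-11,"z":0,"yaw":0},
  {"x":-15,"y":-14,"z":0,"yaw":0},
  {"x":-18.5,"y":-17.5,"z":0,"yaw":0},
  {"x":-22,"y":-20.5,"z":0,"yaw":0},
  {"x":-25.5,"y":-24,"z":0,"yaw":0},
  {"x":-28.5,"y":-27,"z":0,"yaw":0},
  {"x":-30.5,"y":-28.5,"z":0,"yaw":0},
  {"x":-31.6,"y":-29.5,"z":0,"yaw":0},
  {"x":-31.6,"y":-29.5,"z":1.5,"yaw":0},
  {"x":-31.6,"y":-29.5,"z":3.5,"yaw":0},
  {"x":-31.6,"y":-29.5,"z":4.8,"yaw":0},
  {"x":-31.6,"y":-29.5,"z":4.8,"yaw":0},
  {"x":-31.6,"y":-29.5,"z":4.8,"yaw":0},
])

```text
clock: 19.2
eef_pos: [0.4889, -0.342, 0.1809]
tool_rot: [0.336, 0.942, -0.0, 0.0]
ft_force: [0.4, -0.6, -2.2]
grip_width: 0.0263
grasp_force: 59.4
```

Run:
```python
from h import *
st();print(inrack())
im=bot.camera("side");im2=bot.camera("scene")
a=cv2.resize(im[180:340,210:390],None,fx=2.2,fy=2.2,interpolation=3);b=cv2.resize(im2[120:280,130:310],None,fx=2.2,fy=2.2,interpolation=3)
cv2.imwrite("pics/c1.png",np.hstack([a,b]))
```

```text
t 19.2 p [ 0.4889 -0.342   0.1809] psi 50.7 tilt 0.05 j [-0.61  0.46  0.18  1.3   0.    0.08] F [ 0.4 -0.6 -2.2] w 0.0263 g 59.4
[ 0.0481 -0.1334  0.1809]
```

View pics/c1.png

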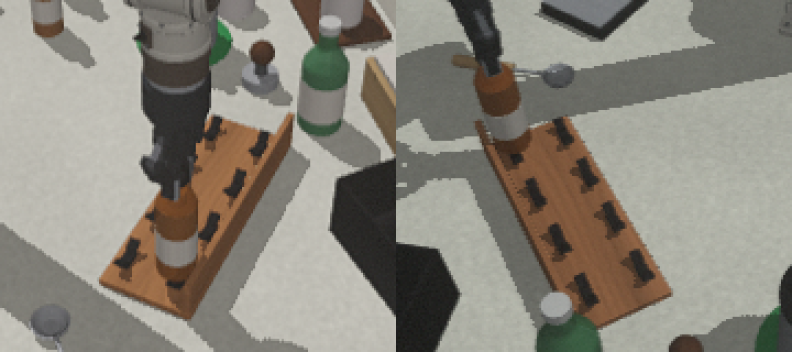

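The bottle hangs upright over groove 0's far saddle, inside the rail. Lower to contact.

Emit:
move_arm([
  {"x":0,"y":0.1,"z":0.3,"yaw":0},
  {"x":0,"y":0.1,"z":0.6,"yaw":0},
  {"x":0,"y":0.1,"z":0.8,"yaw":0},
  {"x":0,"y":0.1,"z":0.9,"yaw":0},
  {"x":0,"y":0.1,"z":0.9,"yaw":0},
])

```text
clock: 19.92
eef_pos: [0.4894, -0.3419, 0.1721]
tool_rot: [0.337, 0.942, -0.0, 0.001]
ft_force: [-1.1, 0.3, 2.8]
grip_width: 0.0263
grasp_force: 59.9
```

Emit:
move_arm([
  {"x":0,"y":0,"z":0.2,"yaw":0},
  {"x":0.5,"y":0,"z":0.3,"yaw":0},
  {"x":1,"y":0,"z":0.3,"yaw":0},
  {"x":1.5,"y":0,"z":0.35,"yaw":0},
  {"x":2,"y":0,"z":0.4,"yaw":0},
])

```text
clock: 20.55
eef_pos: [0.476, -0.3308, 0.1706]
tool_rot: [0.337, 0.942, -0.001, 0.004]
ft_force: [0.7, -1.7, 9.7]
grip_width: 0.0264
grasp_force: 60.6
```

Run:
```python
from h import *
st();print(inrack())
im=bot.camera("side");im2=bot.camera("scene")
a=cv2.resize(im[180:340,210:390],None,fx=2.2,fy=2.2,interpolation=3);b=cv2.resize(im2[120:280,130:310],None,fx=2.2,fy=2.2,interpolation=3)
cv2.imwrite("pics/c2.png",np.hstack([a,b]))
```

```text
t 20.55 p [ 0.476  -0.3308  0.1706] psi 50.6 tilt 0.51 j [-0.61  0.42  0.1   1.24 -0.    0.08] F [ 0.7 -1.7  9.7] w 0.0264 g 60.6
[ 0.0311 -0.1329  0.1706]
```

View pics/c2.png

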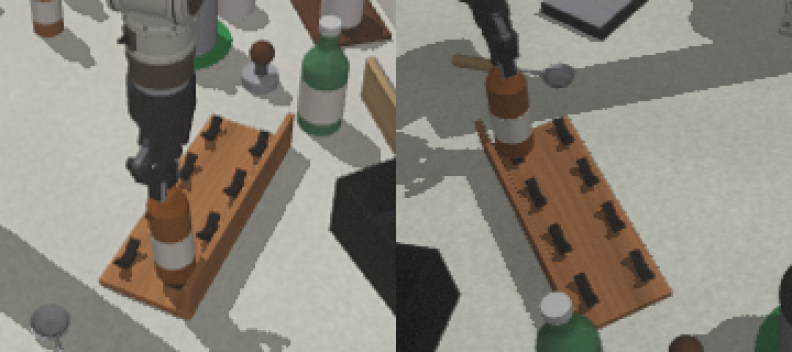

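It is starting to tilt, with the base staying on the saddle. Continue along the arc.

Emit:
move_arm([
  {"x":0.8,"y":0,"z":0.1,"yaw":0},
  {"x":1.6,"y":0,"z":0.1,"yaw":0},
  {"x":2.3,"y":0,"z":0.1,"yaw":0},
  {"x":3.2,"y":0,"z":0.3,"yaw":0},
  {"x":4.1,"y":0,"z":0.5,"yaw":0},
  {"x":5,"y":0,"z":0.7,"yaw":0},
  {"x":5.9,"y":0,"z":1,"yaw":0},
])

```text
clock: 21.52
eef_pos: [0.4296, -0.2926, 0.1594]
tool_rot: [0.337, 0.942, -0.001, 0.003]
ft_force: [1.0, -1.2, 12.1]
grip_width: 0.0263
grasp_force: 61.7
```

```bash
cat >> h.py <<'E'
def lying(p,prof=None):
    # p: base X,Y(rack), z, tilt theta from vertical toward -X
    X,Y,z,th=p;out=[];a=np.linspace(0,2*np.pi,24,endpoint=False)
    for z0,r0,z1,r1 in BOT:
        L=np.array([[r*np.cos(t),r*np.sin(t),h] for t in a for h,r in((z0,r0),(z1,r1))])
        xr=X+L[:,0]*np.cos(th)-L[:,2]*np.sin(th);zr=z+L[:,0]*np.sin(th)+L[:,2]*np.cos(th)
        w=rk(xr,Y+L[:,1]);out.append(np.c_[w[0],w[1],zr])
    return out
def tilted(Y,p0,cams=("scene","side")):
    vs=[]
    for c in cams:
        bot.camera(c);KW=cam(c);D=bot.cut_out(c,"bottle0");pr=draw(KW,lying([p0[0],Y,p0[1],p0[2]]))
        D=[(np.sum(pr&d["mask"]),d) for d in D]
        if D and max(D,key=lambda t:t[0])[0]>100: vs.append((KW,max(D,key=lambda t:t[0])[1]["mask"],None))
    r=fit(vs,lambda q:lying([q[0],Y,q[1],q[2]]),p0,[.01,.01,.2]);print(len(vs),"views: base X,z",np.round(r[0][:2],4),"tilt deg",round(float(np.degrees(r[0][2])),1),"cost",round(float(r[1]),3))
E
python3 - <<'E'
from h import *
st();print(inrack());tilted(-.132,[.052,.042,.4])
E
```

```text
t 21.52 p [ 0.4296 -0.2926  0.1594] psi 50.7 tilt 0.37 j [-0.6   0.32 -0.08  1.16 -0.    0.09] F [ 1.  -1.2 12.1] w 0.0263 g 61.7
[-0.029  -0.1327  0.1594]
2 views: base X,z [0.005  0.0241] tilt deg 11.3 cost 0.17
```

The base slid on the far saddle and now sits against the near saddle's face, which makes a good pivot stop. I'll tilt about that.

Emit:
move_arm([
  {"x":0.9,"y":0,"z":0.1,"yaw":0},
  {"x":1.8,"y":0,"z":0.2,"yaw":0},
  {"x":2.6,"y":0,"z":0.35,"yaw":0},
  {"x":3.4,"y":0,"z":0.55,"yaw":0},
  {"x":4.4,"y":0,"z":0.9,"yaw":0},
  {"x":5.4,"y":0,"z":1.3,"yaw":0},
  {"x":6.4,"y":0,"z":1.75,"yaw":0},
  {"x":7.3,"y":0,"z":2.2,"yaw":0},
])

```text
clock: 22.72
eef_pos: [0.371, -0.2447, 0.1348]
tool_rot: [0.337, 0.942, -0.0, -0.0]
ft_force: [2.1, -2.6, -0.7]
grip_width: 0.0267
grasp_force: 61.4
```

Run:
```python
from h import *
st();print(inrack());tilted(-.132,[-.005,.03,.65])
```

```text
t 22.73 p [ 0.371  -0.2447  0.1348] psi 50.7 tilt 0.02 j [-0.58  0.2  -0.31  1.06 -0.    0.1 ] F [ 2.1 -2.6 -0.7] w 0.0267 g 61.4
[-0.1047 -0.1328  0.1348]
2 views: base X,z [-0.0017  0.0333] tilt deg 37.6 cost 0.136
```

Emit:
move_arm([
  {"x":1,"y":0,"z":0.7,"yaw":0},
  {"x":2,"y":0,"z":1.45,"yaw":0},
  {"x":3,"y":0,"z":2.3,"yaw":0},
  {"x":3.9,"y":0,"z":3.3,"yaw":0},
  {"x":4.8,"y":0,"z":4.4,"yaw":0},
  {"x":5.4,"y":0,"z":5.3,"yaw":0},
  {"x":5.9,"y":0,"z":6.1,"yaw":0},
])

```text
clock: 23.8
eef_pos: [0.3257, -0.2075, 0.0737]
tool_rot: [0.337, 0.942, -0.0, -0.0]
ft_force: [2.9, -1.8, 0.9]
grip_width: 0.0265
grasp_force: 60.5
```

Run:
```python
from h import *
st();print(inrack());tilted(-.132,[-.005,.035,1.1])
```

```text
t 23.8 p [ 0.3257 -0.2075  0.0737] psi 50.7 tilt 0.0 j [-0.57  0.17 -0.54  0.86 -0.    0.12] F [ 2.9 -1.8  0.9] w 0.0265 g 60.5
[-0.1633 -0.1327  0.0737]
2 views: base X,z [-0.0081  0.044 ] tilt deg 70.3 cost 0.108
```

Tilted 70°. Lift and see whether the grip holds the tilt.

Emit:
move_arm([
  {"x":0,"y":0,"z":-1,"yaw":0},
  {"x":0,"y":0,"z":-2,"yaw":0},
  {"x":0,"y":0,"z":-3,"yaw":0},
  {"x":0,"y":0,"z":-3.5,"yaw":0},
  {"x":-2,"y":0,"z":-3.5,"yaw":0},
  {"x":-4,"y":0,"z":-3.5,"yaw":0},
  {"x":-6,"y":0,"z":-3.5,"yaw":0},
  {"x":-6.5,"y":0,"z":-3.5,"yaw":0},
  {"x":-6.5,"y":0,"z":-3.5,"yaw":0},
])

```text
clock: 25.12
eef_pos: [0.3757, -0.2486, 0.1091]
tool_rot: [0.337, 0.942, 0.0, -0.001]
ft_force: [0.4, 1.0, -2.5]
grip_width: 0.0262
grasp_force: 60.7
```

Run:
```python
from h import *
st();print(inrack());tilted(-.132,[.055,.07,1.1])
im=bot.camera("side");im2=bot.camera("scene")
a=cv2.resize(im[180:340,210:390],None,fx=2.2,fy=2.2,interpolation=3);b=cv2.resize(im2[120:280,130:310],None,fx=2.2,fy=2.2,interpolation=3)
cv2.imwrite("pics/c3.png",np.hstack([a,b]))
```

```text
t 25.12 p [ 0.3757 -0.2486  0.1091] psi 50.7 tilt 0.08 j [-0.58  0.24 -0.33  1.    0.    0.1 ] F [ 0.4  1.  -2.5] w 0.0262 g 60.7
[-0.0986 -0.1328  0.1091]
2 views: base X,z [0.0518 0.0715] tilt deg 66.4 cost 0.117
```

View pics/c3.png

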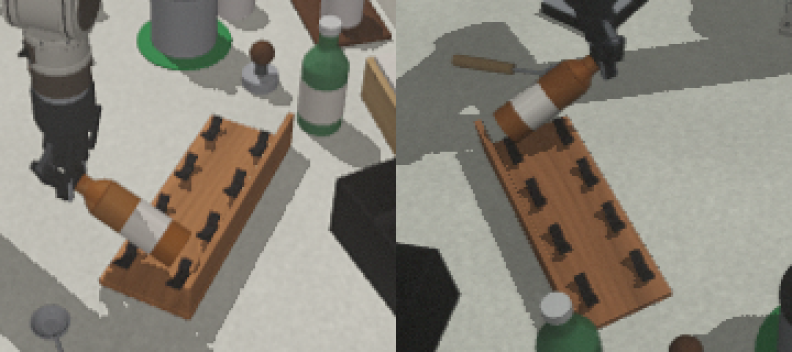

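The tilt holds at 66° over groove 0, with the base inside the rail. Lower it in and level it.

Emit:
move_arm([
  {"x":-0.2,"y":0.1,"z":0.8,"yaw":0},
  {"x":-0.5,"y":0.1,"z":1.6,"yaw":0},
  {"x":-0.5,"y":0.1,"z":2.3,"yaw":0},
  {"x":-0.7,"y":0.1,"z":3.1,"yaw":0},
  {"x":-1,"y":0.1,"z":4,"yaw":0},
  {"x":-1,"y":0.1,"z":5,"yaw":0},
  {"x":-1,"y":0.1,"z":5.9,"yaw":0},
  {"x":-1,"y":0.1,"z":6.6,"yaw":0},
  {"x":-1,"y":0.1,"z":7.2,"yaw":0},
  {"x":-1,"y":0.1,"z":7.7,"yaw":0},
  {"x":-1,"y":0.1,"z":7.7,"yaw":0},
])

```text
clock: 26.8
eef_pos: [0.3846, -0.2544, 0.032]
tool_rot: [0.336, 0.942, 0.0, -0.0]
ft_force: [-0.6, 0.7, 1.6]
grip_width: 0.0261
grasp_force: 63.9
```

Run:
```python
from h import *
st();print(inrack());tilted(-.132,[.07,.05,1.5])
```

```text
t 26.8 p [ 0.3846 -0.2544  0.032 ] psi 50.7 tilt 0.02 j [-0.58  0.36 -0.41  0.81  0.    0.1 ] F [-0.6  0.7  1.6] w 0.0261 g 63.9
[-0.088  -0.1316  0.032 ]
2 views: base X,z [0.0739 0.0492] tilt deg 87.5 cost 0.132
```

Emit:
move_arm([
  {"x":-0.2,"y":0,"z":0.2,"yaw":0},
  {"x":-0.4,"y":0,"z":0.3,"yaw":0},
  {"x":-0.6,"y":0,"z":0.3,"yaw":0},
  {"x":-0.6,"y":0,"z":0.3,"yaw":0},
])

```text
clock: 27.5
eef_pos: [0.3856, -0.2556, 0.0278]
tool_rot: [0.336, 0.942, 0.001, -0.004]
ft_force: [-6.2, 5.6, 3.1]
grip_width: 0.0264
grasp_force: 64.1
```

About 8 N against the rail, so the bottle is home. Release and rise.

Emit:
move_arm([
  {"x":-0.5,"y":0,"z":0.2,"yaw":0},
  {"x":-0.4,"y":0,"z":0.2,"yaw":0},
  {"x":-0.4,"y":0,"z":0.2,"yaw":0},
  {"x":-0.4,"y":0,"z":0.2,"yaw":0},
  {"x":-0.4,"y":0,"z":0,"yaw":0},
  {"x":-0.4,"y":0,"z":-3,"yaw":0},
  {"x":-0.4,"y":0,"z":-8,"yaw":0},
  {"x":-0.4,"y":0,"z":-14,"yaw":0},
  {"x":-0.4,"y":0,"z":-20,"yaw":0},
  {"x":-0.4,"y":0,"z":-26,"yaw":0},
  {"x":-0.4,"y":0,"z":-26,"yaw":0},
], gripper=0.1)

```text
clock: 28.88
eef_pos: [0.3946, -0.2624, 0.295]
tool_rot: [0.337, 0.942, -0.001, 0.006]
ft_force: [0.0, -1.0, -0.3]
grip_width: 0.0467
grasp_force: 0.0
```

Run:
```python
from h import *
st();print(inrack());tilted(-.132,[.075,.05,1.57])
c="scene";im=bot.camera(c);KW=cam(c);hs=cv2.cvtColor(im,cv2.COLOR_BGR2HSV)
for d in bot.cut_out(c,"bottle0"):
    if d["centre"][1]>300:
        g=hit(KW,d["centre"][1],d["centre"][0],.085)
        print(np.round(d["centre"]),"hsv",np.median(hs[d["mask"]],0),fit([(KW,d["mask"],None)],lambda p:cyl(p[0],p[1],BOT),g[:2],[.01,.01]))
print(shift(.403,.238,.29,PSI))
```

```text
t 28.88 p [ 0.3946 -0.2624  0.295 ] psi 50.7 tilt 0.68 j [-0.59  0.16  0.07  1.47 -0.    0.1 ] F [ 0.  -1.  -0.3] w 0.0467 g 0.0
[-0.0752 -0.1315  0.295 ]
2 views: base X,z [0.0722 0.0492] tilt deg 91.1 cost 0.098
[228. 464.] hsv [ 24. 144.  93.] (array([0.38170999, 0.45661862]), np.float64(0.094392523364486))
[196. 453.] hsv [113. 127.  77.] (array([0.27074445, 0.41264314]), np.float64(0.05633802816901412))
[211. 378.] hsv [14. 96. 76.] (array([0.40604568, 0.23836269]), np.float64(0.1034103410341034))
[279. 407.] hsv [ 13. 103.  71.] (array([0.58163939, 0.34954076]), np.float64(0.09514925373134331))
[180. 426.] hsv [ 24. 136.  98.] (array([0.2324078 , 0.32976418]), np.float64(0.06200676437429542))
[235. 420.] hsv [ 14. 103.  71.] (array([0.44680256, 0.35677256]), np.float64(0.1301775147928994))
{'x': np.float64(30.7), 'y': np.float64(39.27), 'z': np.float64(-0.15), 'yaw': np.float64(-0.0)}
```

Emit:
move_arm([
  {"x":3,"y":4,"z":0,"yaw":0},
  {"x":7,"y":9,"z":0,"yaw":0},
  {"x":11,"y":14,"z":0,"yaw":0},
  {"x":15,"y":19,"z":0,"yaw":0},
  {"x":19,"y":24,"z":0,"yaw":0},
  {"x":23,"y":29,"z":0,"yaw":0},
  {"x":27,"y":34,"z":0,"yaw":0},
  {"x":30.7,"y":39.3,"z":0,"yaw":0},
  {"x":30.7,"y":39.3,"z":0,"yaw":0},
  {"x":30.7,"y":39.3,"z":0,"yaw":0},
  {"x":30.7,"y":39.3,"z":0,"yaw":0},
])

```text
clock: 30.55
eef_pos: [0.4038, 0.2363, 0.2889]
tool_rot: [0.337, 0.941, -0.001, -0.0]
ft_force: [-0.2, -0.2, 0.4]
grip_width: 0.047
grasp_force: 0.0
```

```bash
cat >> h.py <<'E'
def nextbottle(x,y):
    st();im,KW,R=capfit(x,y,False);R=[r for r in R if r[0]<.3];R.sort(key=lambda r:r[0])
    for r in R: print("fit",np.round(r[1],4),round(float(r[0]),3),"hsv",r[3])
    x,y=R[0][1];print("grasp",shift(x,y,.138,PSI))
E
python3 -c "
from h import *
nextbottle(.404,.238)"
```

```text
t 30.55 p [0.4038 0.2363 0.2889] psi 50.6 tilt 0.09 j [ 0.53  0.16  0.05  1.47 -0.    1.22] F [-0.2 -0.2  0.4] w 0.047 g 0.0
pred cap px [277. 199.]
fit [0.4035 0.2386] 0.066 hsv [ 13. 107. 108.]
grasp {'x': np.float64(0.2), 'y': np.float64(0.15), 'z': np.float64(15.14), 'yaw': np.float64(-0.2)}
```

Emit:
move_arm([
  {"x":0.2,"y":0.15,"z":5,"yaw":0},
  {"x":0.2,"y":0.15,"z":9,"yaw":0},
  {"x":0.2,"y":0.15,"z":12,"yaw":0},
  {"x":0.2,"y":0.15,"z":14,"yaw":0},
  {"x":0.2,"y":0.15,"z":15.1,"yaw":0},
  {"x":0.2,"y":0.15,"z":15.1,"yaw":0},
  {"x":0.2,"y":0.15,"z":15.1,"yaw":0},
])

```text
clock: 31.52
eef_pos: [0.4042, 0.2402, 0.1393]
tool_rot: [0.337, 0.942, 0.001, 0.001]
ft_force: [0.1, -0.8, 0.1]
grip_width: 0.0473
grasp_force: 0.0
```

Emit:
move_arm([
  {"x":0,"y":0,"z":0,"yaw":0},
  {"x":0,"y":0,"z":0,"yaw":0},
  {"x":0,"y":0,"z":0,"yaw":0},
  {"x":0,"y":0,"z":0,"yaw":0},
  {"x":0,"y":0,"z":0,"yaw":0},
  {"x":0,"y":0,"z":-2,"yaw":0},
  {"x":0,"y":0,"z":-5,"yaw":0},
  {"x":0,"y":0,"z":-9,"yaw":0},
  {"x":0,"y":0,"z":-9,"yaw":0},
  {"x":0,"y":0,"z":-9,"yaw":0},
], gripper=-1)

```text
clock: 32.78
eef_pos: [0.4029, 0.2399, 0.2273]
tool_rot: [0.337, 0.942, -0.001, -0.001]
ft_force: [-1.0, 0.1, -4.3]
grip_width: 0.0267
grasp_force: 59.5
```

```bash
python3 -c "
from h import *
st();print(inrack(),shift(*rk(.01,-.044),.23,PSI))"
```

```text
t 32.77 p [0.4029 0.2399 0.2273] psi 50.7 tilt 0.09 j [ 0.54  0.18 -0.08  1.31  0.    1.22] F [-1.   0.1 -4.3] w 0.0267 g 59.5
[-0.387   0.2624  0.2273] {'x': np.float64(-39.71), 'y': np.float64(-30.62), 'z': np.float64(-0.25), 'yaw': np.float64(-0.0)}
```

Emit:
move_arm([
  {"x":-2,"y":-1.5,"z":0,"yaw":0},
  {"x":-5,"y":-4,"z":0,"yaw":0},
  {"x":-9,"y":-7,"z":0,"yaw":0},
  {"x":-13,"y":-10,"z":0,"yaw":0},
  {"x":-17,"y":-13,"z":0,"yaw":0},
  {"x":-21,"y":-16,"z":0,"yaw":0},
  {"x":-25,"y":-19.5,"z":0,"yaw":0},
  {"x":-29,"y":-22.5,"z":0,"yaw":0},
  {"x":-33,"y":-25.5,"z":0,"yaw":0},
  {"x":-36,"y":-28,"z":0,"yaw":0},
  {"x":-38.5,"y":-29.8,"z":0,"yaw":0},
  {"x":-39.7,"y":-30.6,"z":0,"yaw":0},
  {"x":-39.7,"y":-30.6,"z":0,"yaw":0},
  {"x":-39.7,"y":-30.6,"z":0,"yaw":0},
])

```text
clock: 34.52
eef_pos: [0.5161, -0.2469, 0.2278]
tool_rot: [0.336, 0.942, 0.0, -0.001]
ft_force: [-0.5, 0.3, -0.9]
grip_width: 0.0264
grasp_force: 59.5
```

```bash
python3 -c "
from h import *
st();print(inrack(),shift(*rk(.01,-.044),.156,PSI))"
```

```text
t 34.52 p [ 0.5161 -0.2469  0.2278] psi 50.7 tilt 0.1 j [-0.45  0.39  0.2   1.39  0.    0.24] F [-0.5  0.3 -0.9] w 0.0264 g 59.5
[ 0.009  -0.0425  0.2278] {'x': np.float64(-0.11), 'y': np.float64(-0.15), 'z': np.float64(7.18), 'yaw': np.float64(0.0)}
```

Emit:
move_arm([
  {"x":-0.1,"y":-0.15,"z":2,"yaw":0},
  {"x":-0.1,"y":-0.15,"z":4,"yaw":0},
  {"x":-0.1,"y":-0.15,"z":5.5,"yaw":0},
  {"x":-0.1,"y":-0.15,"z":6.6,"yaw":0},
  {"x":-0.1,"y":-0.15,"z":7.1,"yaw":0},
  {"x":-0.1,"y":-0.15,"z":7.1,"yaw":0},
])

```text
clock: 35.28
eef_pos: [0.5163, -0.2499, 0.1573]
tool_rot: [0.337, 0.942, 0.0, -0.0]
ft_force: [-1.2, 0.7, -2.4]
grip_width: 0.0263
grasp_force: 59.6
```

```bash
python3 -c "
from h import *
st();print(inrack());tilted(-.044,[.01,.016,.0])"
```

```text
t 35.27 p [ 0.5163 -0.2499  0.1573] psi 50.7 tilt 0.01 j [-0.45  0.43  0.07  1.22  0.    0.24] F [-1.2  0.7 -2.4] w 0.0263 g 59.6
[ 0.011  -0.0447  0.1573]
2 views: base X,z [0.0125 0.017 ] tilt deg -0.8 cost 0.217
```

The base is between the saddles. Tilt about the near saddle's face.

Emit:
move_arm([
  {"x":1,"y":0,"z":0,"yaw":0},
  {"x":2,"y":0,"z":0,"yaw":0},
  {"x":3,"y":0,"z":0,"yaw":0},
  {"x":4.2,"y":0,"z":0,"yaw":0},
  {"x":5.6,"y":0,"z":0.2,"yaw":0},
  {"x":7,"y":0,"z":0.5,"yaw":0},
  {"x":8.4,"y":0,"z":0.9,"yaw":0},
  {"x":9.6,"y":0,"z":1.5,"yaw":0},
  {"x":10.9,"y":0,"z":2.1,"yaw":0},
  {"x":12.1,"y":0,"z":2.9,"yaw":0},
])

```text
clock: 36.72
eef_pos: [0.4224, -0.1729, 0.1287]
tool_rot: [0.337, 0.942, -0.0, 0.001]
ft_force: [1.6, -1.4, -0.3]
grip_width: 0.0262
grasp_force: 60.3
```

```bash
python3 -c "
from h import *
st();print(inrack());tilted(-.044,[.0,.03,.75])"
```

```text
t 36.73 p [ 0.4224 -0.1729  0.1287] psi 50.7 tilt 0.09 j [-0.39  0.23 -0.29  1.05 -0.    0.3 ] F [ 1.6 -1.4 -0.3] w 0.0262 g 60.3
[-0.1104 -0.0446  0.1287]
2 views: base X,z [0.0027 0.0342] tilt deg 43.5 cost 0.135
```

Emit:
move_arm([
  {"x":1.1,"y":0,"z":0.9,"yaw":0},
  {"x":2.2,"y":0,"z":1.9,"yaw":0},
  {"x":3.2,"y":0,"z":3,"yaw":0},
  {"x":3.9,"y":0,"z":3.8,"yaw":0},
  {"x":4.5,"y":0,"z":4.7,"yaw":0},
  {"x":5.1,"y":0,"z":5.8,"yaw":0},
  {"x":5.1,"y":0,"z":5.8,"yaw":0},
  {"x":5.1,"y":0,"z":4.5,"yaw":0},
  {"x":5.1,"y":0,"z":3,"yaw":0},
  {"x":5,"y":0,"z":2,"yaw":0},
  {"x":3,"y":0,"z":2,"yaw":0},
  {"x":1,"y":0,"z":2,"yaw":0},
  {"x":-0.8,"y":0,"z":2,"yaw":0},
  {"x":-1.2,"y":0,"z":2,"yaw":0},
  {"x":-1.2,"y":0,"z":2,"yaw":0},
])

```text
clock: 38.8
eef_pos: [0.4313, -0.1805, 0.1081]
tool_rot: [0.337, 0.942, 0.0, -0.001]
ft_force: [-0.2, -0.1, -1.9]
grip_width: 0.0262
grasp_force: 59.2
```

```bash
python3 -c "
from h import *
st();print(inrack());tilted(-.044,[.05,.07,1.15])"
```

```text
t 38.8 p [ 0.4313 -0.1805  0.1081] psi 50.7 tilt 0.1 j [-0.4   0.27 -0.29  1.01  0.    0.29] F [-0.2 -0.1 -1.9] w 0.0262 g 59.2
[-0.0987 -0.0449  0.1081]
2 views: base X,z [0.0522 0.0673] tilt deg 65.8 cost 0.131
```

Emit:
move_arm([
  {"x":-0.2,"y":0.1,"z":0.8,"yaw":0},
  {"x":-0.5,"y":0.1,"z":1.6,"yaw":0},
  {"x":-0.5,"y":0.1,"z":2.3,"yaw":0},
  {"x":-0.7,"y":0.1,"z":3.1,"yaw":0},
  {"x":-1,"y":0.1,"z":4,"yaw":0},
  {"x":-1,"y":0.1,"z":5,"yaw":0},
  {"x":-1,"y":0.1,"z":5.9,"yaw":0},
  {"x":-1,"y":0.1,"z":6.6,"yaw":0},
  {"x":-1,"y":0.1,"z":7.2,"yaw":0},
  {"x":-1,"y":0.1,"z":7.7,"yaw":0},
  {"x":-1.2,"y":0.1,"z":7.9,"yaw":0},
  {"x":-1.4,"y":0.1,"z":8,"yaw":0},
  {"x":-1.6,"y":0.1,"z":8,"yaw":0},
  {"x":-1.6,"y":0.1,"z":8,"yaw":0},
])

```text
clock: 40.75
eef_pos: [0.441, -0.1881, 0.0268]
tool_rot: [0.337, 0.942, 0.001, -0.004]
ft_force: [-8.0, 6.1, 2.5]
grip_width: 0.0263
grasp_force: 69.9
```

```bash
python3 -c "
from h import *
st();print(inrack());tilted(-.044,[.073,.05,1.57])"
```

```text
t 40.75 p [ 0.441  -0.1881  0.0268] psi 50.7 tilt 0.52 j [-0.4   0.4  -0.35  0.82  0.    0.28] F [-8.   6.1  2.5] w 0.0263 g 69.9
[-0.0864 -0.0446  0.0268]
2 views: base X,z [0.0743 0.05  ] tilt deg 89.3 cost 0.165
```

Home at 10 N. Release, rise, and locate the remaining bottles.

Emit:
move_arm([
  {"x":0.2,"y":0,"z":0,"yaw":0},
  {"x":0.2,"y":0,"z":0,"yaw":0},
  {"x":0.2,"y":0,"z":0,"yaw":0},
  {"x":0.2,"y":0,"z":0,"yaw":0},
  {"x":0.2,"y":0,"z":0,"yaw":0},
  {"x":0.2,"y":0,"z":-3,"yaw":0},
  {"x":0.2,"y":0,"z":-8,"yaw":0},
  {"x":0.2,"y":0,"z":-14,"yaw":0},
  {"x":0.2,"y":0,"z":-20,"yaw":0},
  {"x":0.2,"y":0,"z":-26,"yaw":0},
  {"x":0.2,"y":0,"z":-26,"yaw":0},
  {"x":0.2,"y":0,"z":-26,"yaw":0},
], gripper=0.1)

```text
clock: 42.45
eef_pos: [0.4434, -0.189, 0.288]
tool_rot: [0.337, 0.942, -0.0, 0.0]
ft_force: [0.8, 0.2, -0.9]
grip_width: 0.0471
grasp_force: 0.0
```

```bash
cat >> h.py <<'E'
def survey():
    c="scene";im=bot.camera(c);KW=cam(c);hs=cv2.cvtColor(im,cv2.COLOR_BGR2HSV)
    for d in bot.cut_out(c,"bottle0"):
        if d["centre"][1]>300:
            g=hit(KW,d["centre"][1],d["centre"][0],.085);f=fit([(KW,d["mask"],None)],lambda p:cyl(p[0],p[1],BOT),g[:2],[.01,.01])
            print(np.round(d["centre"]),"hue",np.median(hs[d["mask"]],0)[0],np.round(f[0],4),round(float(f[1]),3))
E
python3 - <<'E'
from h import *
st();tilted(-.044,[.075,.05,1.57]);tilted(-.132,[.075,.05,1.57]);survey()
print(shift(.447,.357,.29,PSI))
E
```

```text
t 42.45 p [ 0.4434 -0.189   0.288 ] psi 50.7 tilt 0.01 j [-0.4   0.19  0.08  1.47 -0.    0.28] F [ 0.8  0.2 -0.9] w 0.0471 g 0.0
2 views: base X,z [0.0725 0.0505] tilt deg 90.8 cost 0.096
2 views: base X,z [0.0727 0.0489] tilt deg 89.9 cost 0.095
[195. 448.] hue 113.0 [0.2703 0.4131] 0.098
[177. 428.] hue 24.0 [0.2314 0.3299] 0.053
[279. 408.] hue 14.0 [0.5846 0.3491] 0.094
[238. 421.] hue 14.0 [0.4449 0.3556] 0.092
[231. 462.] hue 24.0 [0.3817 0.4567] 0.074
{'x': np.float64(34.33), 'y': np.float64(42.45), 'z': np.float64(-0.19), 'yaw': np.float64(-0.0)}
```

Emit:
move_arm([
  {"x":3,"y":4,"z":0,"yaw":0},
  {"x":7,"y":9,"z":0,"yaw":0},
  {"x":11,"y":14,"z":0,"yaw":0},
  {"x":15,"y":19,"z":0,"yaw":0},
  {"x":19,"y":24,"z":0,"yaw":0},
  {"x":23,"y":29,"z":0,"yaw":0},
  {"x":27,"y":34,"z":0,"yaw":0},
  {"x":31,"y":38.5,"z":0,"yaw":0},
  {"x":34.3,"y":42.4,"z":0,"yaw":0},
  {"x":34.3,"y":42.4,"z":0,"yaw":0},
  {"x":34.3,"y":42.4,"z":0,"yaw":0},
  {"x":34.3,"y":42.4,"z":0,"yaw":0},
])

```text
clock: 44.45
eef_pos: [0.4472, 0.355, 0.2887]
tool_rot: [0.337, 0.941, -0.0, 0.0]
ft_force: [0.4, -0.2, 0.5]
grip_width: 0.0469
grasp_force: 0.0
```

```bash
python3 -c "
from h import *
nextbottle(.446,.356)"
```

```text
t 44.45 p [0.4472 0.355  0.2887] psi 50.6 tilt 0.02 j [ 0.67  0.37  0.34  1.53 -0.    1.36] F [ 0.4 -0.2  0.5] w 0.0469 g 0.0
pred cap px [275. 199.]
fit [0.4467 0.3559] 0.077 hsv [ 13. 115. 108.]
grasp {'x': np.float64(0.11), 'y': np.float64(0.02), 'z': np.float64(15.09), 'yaw': np.float64(-0.2)}
```

Emit:
move_arm([
  {"x":0.1,"y":0,"z":5,"yaw":0},
  {"x":0.1,"y":0,"z":9,"yaw":0},
  {"x":0.1,"y":0,"z":12,"yaw":0},
  {"x":0.1,"y":0,"z":14,"yaw":0},
  {"x":0.1,"y":0,"z":15.1,"yaw":0},
  {"x":0.1,"y":0,"z":15.1,"yaw":0},
  {"x":0.1,"y":0,"z":15.1,"yaw":0},
])

```text
clock: 45.42
eef_pos: [0.447, 0.3573, 0.1385]
tool_rot: [0.337, 0.942, 0.001, 0.001]
ft_force: [0.2, -0.4, 0.1]
grip_width: 0.0471
grasp_force: 0.0
```

Emit:
move_arm([
  {"x":0,"y":0,"z":0,"yaw":0},
  {"x":0,"y":0,"z":0,"yaw":0},
  {"x":0,"y":0,"z":0,"yaw":0},
  {"x":0,"y":0,"z":0,"yaw":0},
  {"x":0,"y":0,"z":0,"yaw":0},
  {"x":0,"y":0,"z":-2,"yaw":0},
  {"x":0,"y":0,"z":-5,"yaw":0},
  {"x":0,"y":0,"z":-9,"yaw":0},
  {"x":0,"y":0,"z":-11,"yaw":0},
  {"x":0,"y":0,"z":-11,"yaw":0},
  {"x":0,"y":0,"z":-11,"yaw":0},
], gripper=-1)

```text
clock: 46.8
eef_pos: [0.4455, 0.3565, 0.2455]
tool_rot: [0.337, 0.942, -0.001, -0.001]
ft_force: [-0.8, -1.1, -3.6]
grip_width: 0.0263
grasp_force: 59.6
```

```bash
python3 -c "
from h import *
st();print(inrack(),shift(*rk(.01,.044),.25,PSI))"
```

```text
t 46.8 p [0.4455 0.3565 0.2455] psi 50.7 tilt 0.18 j [0.67 0.38 0.24 1.43 0.   1.36] F [-0.8 -1.1 -3.6] w 0.0263 g 59.6
[-0.4279  0.3796  0.2455] {'x': np.float64(-43.8), 'y': np.float64(-33.54), 'z': np.float64(-0.38), 'yaw': np.float64(-0.0)}
```

Emit:
move_arm([
  {"x":-1,"y":-2,"z":0,"yaw":0},
  {"x":-3,"y":-5,"z":0,"yaw":0},
  {"x":-6,"y":-8,"z":0,"yaw":0},
  {"x":-9,"y":-11.5,"z":0,"yaw":0},
  {"x":-12.5,"y":-14.5,"z":0,"yaw":0},
  {"x":-16,"y":-17.5,"z":0,"yaw":0},
  {"x":-20,"y":-20,"z":0,"yaw":0},
  {"x":-24,"y":-22.5,"z":0,"yaw":0},
  {"x":-28,"y":-25,"z":0,"yaw":0},
  {"x":-32,"y":-27.5,"z":0,"yaw":0},
  {"x":-36,"y":-30,"z":0,"yaw":0},
  {"x":-39.5,"y":-32,"z":0,"yaw":0},
  {"x":-42,"y":-33,"z":0,"yaw":0},
  {"x":-43.8,"y":-33.5,"z":0,"yaw":0},
  {"x":-43.8,"y":-33.5,"z":0,"yaw":0},
  {"x":-43.8,"y":-33.5,"z":0,"yaw":0},
])

```text
clock: 48.8
eef_pos: [0.5717, -0.179, 0.2459]
tool_rot: [0.336, 0.942, 0.0, -0.002]
ft_force: [0.1, -0.0, -2.9]
grip_width: 0.0265
grasp_force: 59.7
```

```bash
python3 -c "
from h import *
st();print(inrack(),shift(*rk(.01,.044),.156,PSI))"
```

```text
t 48.8 p [ 0.5717 -0.179   0.2459] psi 50.7 tilt 0.18 j [-0.3   0.44  0.33  1.46  0.    0.38] F [ 0.1 -0.  -2.9] w 0.0265 g 59.7
[0.009  0.0452 0.2459] {'x': np.float64(-0.13), 'y': np.float64(-0.11), 'z': np.float64(8.99), 'yaw': np.float64(-0.0)}
```

Emit:
move_arm([
  {"x":-0.1,"y":-0.1,"z":2.5,"yaw":0},
  {"x":-0.1,"y":-0.1,"z":5,"yaw":0},
  {"x":-0.1,"y":-0.1,"z":7,"yaw":0},
  {"x":-0.1,"y":-0.1,"z":8.4,"yaw":0},
  {"x":-0.1,"y":-0.1,"z":8.9,"yaw":0},
  {"x":-0.1,"y":-0.1,"z":8.9,"yaw":0},
  {"x":-0.1,"y":-0.1,"z":8.9,"yaw":0},
])

```text
clock: 49.68
eef_pos: [0.5734, -0.1813, 0.1593]
tool_rot: [0.337, 0.942, 0.0, 0.001]
ft_force: [1.5, -0.0, -3.3]
grip_width: 0.0265
grasp_force: 59.7
```

Emit:
move_arm([
  {"x":1,"y":0,"z":0,"yaw":0},
  {"x":2,"y":0,"z":0,"yaw":0},
  {"x":3,"y":0,"z":0,"yaw":0},
  {"x":4.2,"y":0,"z":0,"yaw":0},
  {"x":5.6,"y":0,"z":0.2,"yaw":0},
  {"x":7,"y":0,"z":0.5,"yaw":0},
  {"x":8.4,"y":0,"z":0.9,"yaw":0},
  {"x":9.6,"y":0,"z":1.5,"yaw":0},
  {"x":10.9,"y":0,"z":2.1,"yaw":0},
  {"x":12.1,"y":0,"z":2.9,"yaw":0},
])

```text
clock: 50.92
eef_pos: [0.478, -0.1038, 0.1288]
tool_rot: [0.336, 0.942, -0.0, -0.0]
ft_force: [2.1, -2.6, -1.2]
grip_width: 0.0265
grasp_force: 62.8
```

```bash
python3 -c "
from h import *
st();print(inrack());tilted(.044,[.0,.03,.75])"
```

```text
t 50.92 p [ 0.478  -0.1038  0.1288] psi 50.7 tilt 0.04 j [-0.21  0.29 -0.21  1.07 -0.    0.47] F [ 2.1 -2.6 -1.2] w 0.0265 g 62.8
[-0.1112  0.044   0.1288]
2 views: base X,z [0.0029 0.0364] tilt deg 43.2 cost 0.141
```

Same state as before, so I repeat the sequence.

Emit:
move_arm([
  {"x":1.1,"y":0,"z":0.9,"yaw":0},
  {"x":2.2,"y":0,"z":1.9,"yaw":0},
  {"x":3.2,"y":0,"z":3,"yaw":0},
  {"x":3.9,"y":0,"z":3.8,"yaw":0},
  {"x":4.5,"y":0,"z":4.7,"yaw":0},
  {"x":5.1,"y":0,"z":5.8,"yaw":0},
  {"x":5.1,"y":0,"z":5.8,"yaw":0},
  {"x":5.1,"y":0,"z":4.5,"yaw":0},
  {"x":5.1,"y":0,"z":3,"yaw":0},
  {"x":5,"y":0,"z":2,"yaw":0},
  {"x":3,"y":0,"z":2,"yaw":0},
  {"x":1,"y":0,"z":2,"yaw":0},
  {"x":-0.8,"y":0,"z":2,"yaw":0},
  {"x":-1.2,"y":0,"z":2,"yaw":0},
  {"x":-1.2,"y":0,"z":2,"yaw":0},
])

```text
clock: 53.0
eef_pos: [0.4877, -0.1118, 0.1091]
tool_rot: [0.337, 0.942, 0.0, -0.001]
ft_force: [-0.0, -0.4, -2.9]
grip_width: 0.0264
grasp_force: 61.3
```

```bash
python3 -c "
from h import *
st();print(inrack());tilted(.044,[.05,.07,1.15])"
```

```text
t 53.0 p [ 0.4877 -0.1118  0.1091] psi 50.6 tilt 0.1 j [-0.23  0.33 -0.21  1.04  0.    0.46] F [-0.  -0.4 -2.9] w 0.0264 g 61.3
[-0.0986  0.044   0.1091]
2 views: base X,z [0.0527 0.0698] tilt deg 66.9 cost 0.101
```

Emit:
move_arm([
  {"x":-0.2,"y":0,"z":0.8,"yaw":0},
  {"x":-0.5,"y":0,"z":1.6,"yaw":0},
  {"x":-0.5,"y":0,"z":2.3,"yaw":0},
  {"x":-0.7,"y":0,"z":3.1,"yaw":0},
  {"x":-1,"y":0,"z":4,"yaw":0},
  {"x":-1,"y":0,"z":5,"yaw":0},
  {"x":-1,"y":0,"z":5.9,"yaw":0},
  {"x":-1,"y":0,"z":6.6,"yaw":0},
  {"x":-1,"y":0,"z":7.2,"yaw":0},
  {"x":-1,"y":0,"z":7.7,"yaw":0},
  {"x":-1.2,"y":0,"z":7.9,"yaw":0},
  {"x":-1.4,"y":0,"z":8,"yaw":0},
  {"x":-1.6,"y":0,"z":8,"yaw":0},
  {"x":-1.6,"y":0,"z":8,"yaw":0},
])

```text
clock: 54.95
eef_pos: [0.4972, -0.1204, 0.0279]
tool_rot: [0.336, 0.942, 0.001, -0.004]
ft_force: [-7.7, 4.8, 1.7]
grip_width: 0.026
grasp_force: 67.1
```

```bash
python3 -c "
from h import *
st();print(inrack());tilted(.044,[.073,.05,1.57])"
```

```text
t 54.95 p [ 0.4972 -0.1204  0.0279] psi 50.7 tilt 0.47 j [-0.24  0.45 -0.27  0.86  0.    0.45] F [-7.7  4.8  1.7] w 0.026 g 67.1
[-0.0858  0.0433  0.0279]
2 views: base X,z [0.0727 0.0524] tilt deg 90.1 cost 0.173
```

Emit:
move_arm([
  {"x":0.2,"y":0,"z":0,"yaw":0},
  {"x":0.2,"y":0,"z":0,"yaw":0},
  {"x":0.2,"y":0,"z":0,"yaw":0},
  {"x":0.2,"y":0,"z":0,"yaw":0},
  {"x":0.2,"y":0,"z":0,"yaw":0},
  {"x":0.2,"y":0,"z":-3,"yaw":0},
  {"x":0.2,"y":0,"z":-8,"yaw":0},
  {"x":0.2,"y":0,"z":-14,"yaw":0},
  {"x":0.2,"y":0,"z":-20,"yaw":0},
  {"x":0.2,"y":0,"z":-26,"yaw":0},
  {"x":0.2,"y":0,"z":-26,"yaw":0},
  {"x":0.2,"y":0,"z":-26,"yaw":0},
], gripper=0.1)

```text
clock: 56.65
eef_pos: [0.4991, -0.1209, 0.289]
tool_rot: [0.337, 0.942, -0.0, 0.0]
ft_force: [-1.0, -1.0, -0.8]
grip_width: 0.0471
grasp_force: 0.0
```

Run:
```python
from h import *
st();tilted(.044,[.075,.05,1.57]);survey()
print(shift(.583,.349,.29,PSI))
```

```text
t 56.65 p [ 0.4991 -0.1209  0.289 ] psi 50.7 tilt 0.01 j [-0.24  0.25  0.17  1.49 -0.    0.45] F [-1.  -1.  -0.8] w 0.0471 g 0.0
2 views: base X,z [0.0731 0.051 ] tilt deg 91.1 cost 0.117
[232. 462.] hue 24.0 [0.3838 0.4557] 0.061
[281. 408.] hue 14.0 [0.5844 0.3492] 0.073
[197. 452.] hue 113.0 [0.2728 0.4135] 0.057
[181. 427.] hue 24.0 [0.2304 0.3298] 0.065
{'x': np.float64(23.26), 'y': np.float64(41.68), 'z': np.float64(-0.19), 'yaw': np.float64(-0.0)}
```

Emit:
move_arm([
  {"x":3,"y":4,"z":0,"yaw":0},
  {"x":5.5,"y":9,"z":0,"yaw":0},
  {"x":8,"y":14,"z":0,"yaw":0},
  {"x":11,"y":19,"z":0,"yaw":0},
  {"x":14,"y":24,"z":0,"yaw":0},
  {"x":17,"y":29,"z":0,"yaw":0},
  {"x":20,"y":34,"z":0,"yaw":0},
  {"x":22,"y":38.5,"z":0,"yaw":0},
  {"x":23.3,"y":41.7,"z":0,"yaw":0},
  {"x":23.3,"y":41.7,"z":0,"yaw":0},
  {"x":23.3,"y":41.7,"z":0,"yaw":0},
  {"x":23.3,"y":41.7,"z":0,"yaw":0},
])

```text
clock: 58.45
eef_pos: [0.5834, 0.348, 0.2898]
tool_rot: [0.337, 0.941, -0.0, 0.0]
ft_force: [0.3, 0.2, -0.1]
grip_width: 0.0471
grasp_force: 0.0
```

```bash
python3 -c "
from h import *
nextbottle(.583,.349)"
```

```text
t 58.45 p [0.5834 0.348  0.2898] psi 50.6 tilt 0.01 j [ 0.54  0.63  0.76  1.69 -0.    1.23] F [ 0.3  0.2 -0.1] w 0.0471 g 0.0
pred cap px [276. 199.]
fit [0.5816 0.35  ] 0.054 hsv [ 13.  113.5 107. ]
grasp {'x': np.float64(0.27), 'y': np.float64(0.02), 'z': np.float64(15.21), 'yaw': np.float64(-0.1)}
```

Emit:
move_arm([
  {"x":0.2,"y":0,"z":5,"yaw":0},
  {"x":0.2,"y":0,"z":9,"yaw":0},
  {"x":0.2,"y":0,"z":12,"yaw":0},
  {"x":0.2,"y":0,"z":14,"yaw":0},
  {"x":0.2,"y":0,"z":15.2,"yaw":0},
  {"x":0.2,"y":0,"z":15.2,"yaw":0},
  {"x":0.2,"y":0,"z":15.2,"yaw":0},
])

```text
clock: 59.42
eef_pos: [0.5825, 0.3508, 0.1388]
tool_rot: [0.337, 0.942, 0.001, 0.001]
ft_force: [0.4, -0.3, 0.9]
grip_width: 0.0468
grasp_force: 0.0
```

Emit:
move_arm([
  {"x":0,"y":0,"z":0,"yaw":0},
  {"x":0,"y":0,"z":0,"yaw":0},
  {"x":0,"y":0,"z":0,"yaw":0},
  {"x":0,"y":0,"z":0,"yaw":0},
  {"x":0,"y":0,"z":0,"yaw":0},
  {"x":0,"y":0,"z":-2,"yaw":0},
  {"x":0,"y":0,"z":-5,"yaw":0},
  {"x":0,"y":0,"z":-9,"yaw":0},
  {"x":0,"y":0,"z":-11,"yaw":0},
  {"x":0,"y":0,"z":-11,"yaw":0},
  {"x":0,"y":0,"z":-11,"yaw":0},
], gripper=-1)

```text
clock: 60.8
eef_pos: [0.5811, 0.3502, 0.2448]
tool_rot: [0.337, 0.942, -0.002, -0.001]
ft_force: [-0.6, -0.3, -4.5]
grip_width: 0.0263
grasp_force: 59.7
```

```bash
python3 -c "
from h import *
st();print(inrack(),shift(*rk(.01,.132),.25,PSI),shift(.45,.16,.25),shift(.47,.0,.25))"
```

```text
t 60.8 p [0.5811 0.3502 0.2448] psi 50.7 tilt 0.23 j [0.54 0.63 0.63 1.58 0.   1.23] F [-0.6 -0.3 -4.5] w 0.0263 g 59.7
[-0.3189  0.4606  0.2448] {'x': np.float64(-32.91), 'y': np.float64(-32.85), 'z': np.float64(-0.45), 'yaw': np.float64(-0.0)} {'x': np.float64(-1.91), 'y': np.float64(-23.02), 'z': np.float64(-0.44)} {'x': np.float64(-13.6), 'y': np.float64(-34.13), 'z': np.float64(-0.41)}
```

Emit:
move_arm([
  {"x":0,"y":-1.5,"z":0,"yaw":0},
  {"x":-0.3,"y":-4.5,"z":0,"yaw":0},
  {"x":-0.6,"y":-8.5,"z":0,"yaw":0},
  {"x":-1,"y":-12.5,"z":0,"yaw":0},
  {"x":-1.5,"y":-16.5,"z":0,"yaw":0},
  {"x":-2,"y":-20,"z":0,"yaw":0},
  {"x":-4,"y":-23.5,"z":0,"yaw":0},
  {"x":-6.5,"y":-26.5,"z":0,"yaw":0},
  {"x":-9.5,"y":-29.5,"z":0,"yaw":0},
  {"x":-12.5,"y":-32,"z":0,"yaw":0},
  {"x":-16,"y":-33,"z":0,"yaw":0},
  {"x":-20,"y":-33,"z":0,"yaw":0},
  {"x":-24,"y":-33,"z":0,"yaw":0},
  {"x":-28,"y":-32.9,"z":0,"yaw":0},
  {"x":-31,"y":-32.9,"z":0,"yaw":0},
  {"x":-32.5,"y":-32.9,"z":0,"yaw":0},
  {"x":-32.9,"y":-32.9,"z":0,"yaw":0},
  {"x":-32.9,"y":-32.9,"z":0,"yaw":0},
])

```text
clock: 63.05
eef_pos: [0.6269, -0.1122, 0.2458]
tool_rot: [0.337, 0.942, -0.0, -0.001]
ft_force: [-0.5, 0.7, -3.9]
grip_width: 0.0262
grasp_force: 59.9
```

```bash
python3 -c "
from h import *
st();print(inrack(),shift(*rk(.01,.132),.156,PSI))"
```

```text
t 63.05 p [ 0.6269 -0.1122  0.2458] psi 50.7 tilt 0.17 j [-0.18  0.52  0.46  1.51  0.    0.51] F [-0.5  0.7 -3.9] w 0.0262 g 59.9
[0.0094 0.1319 0.2458] {'x': np.float64(-0.08), 'y': np.float64(0.02), 'z': np.float64(8.98), 'yaw': np.float64(-0.0)}
```

Emit:
move_arm([
  {"x":-0.1,"y":0,"z":2.5,"yaw":0},
  {"x":-0.1,"y":0,"z":5,"yaw":0},
  {"x":-0.1,"y":0,"z":7,"yaw":0},
  {"x":-0.1,"y":0,"z":8.4,"yaw":0},
  {"x":-0.1,"y":0,"z":8.9,"yaw":0},
  {"x":-0.1,"y":0,"z":8.9,"yaw":0},
  {"x":-0.1,"y":0,"z":8.9,"yaw":0},
])

```text
clock: 63.92
eef_pos: [0.6291, -0.1132, 0.1594]
tool_rot: [0.337, 0.942, 0.0, 0.001]
ft_force: [-0.1, 0.3, -4.5]
grip_width: 0.0262
grasp_force: 59.9
```

Emit:
move_arm([
  {"x":1,"y":0,"z":0,"yaw":0},
  {"x":2,"y":0,"z":0,"yaw":0},
  {"x":3,"y":0,"z":0,"yaw":0},
  {"x":4.2,"y":0,"z":0,"yaw":0},
  {"x":5.6,"y":0,"z":0.2,"yaw":0},
  {"x":7,"y":0,"z":0.5,"yaw":0},
  {"x":8.4,"y":0,"z":0.9,"yaw":0},
  {"x":9.6,"y":0,"z":1.5,"yaw":0},
  {"x":10.9,"y":0,"z":2.1,"yaw":0},
  {"x":12.1,"y":0,"z":2.9,"yaw":0},
])

```text
clock: 65.18
eef_pos: [0.5338, -0.0358, 0.1288]
tool_rot: [0.336, 0.942, -0.0, -0.0]
ft_force: [2.0, -1.7, -1.7]
grip_width: 0.0262
grasp_force: 62.1
```

```bash
python3 -c "
from h import *
st();print(inrack());tilted(.132,[.0,.03,.75])"
```

```text
t 65.17 p [ 0.5338 -0.0358  0.1288] psi 50.7 tilt 0.04 j [-0.07  0.38 -0.08  1.11 -0.    0.62] F [ 2.  -1.7 -1.7] w 0.0262 g 62.1
[-0.111   0.132   0.1288]
2 views: base X,z [0.0024 0.0342] tilt deg 42.2 cost 0.131
```

Emit:
move_arm([
  {"x":1.1,"y":0,"z":0.9,"yaw":0},
  {"x":2.2,"y":0,"z":1.9,"yaw":0},
  {"x":3.2,"y":0,"z":3,"yaw":0},
  {"x":3.9,"y":0,"z":3.8,"yaw":0},
  {"x":4.5,"y":0,"z":4.7,"yaw":0},
  {"x":5.1,"y":0,"z":5.8,"yaw":0},
  {"x":5.1,"y":0,"z":5.8,"yaw":0},
  {"x":5.1,"y":0,"z":4.5,"yaw":0},
  {"x":5.1,"y":0,"z":3,"yaw":0},
  {"x":5,"y":0,"z":2,"yaw":0},
  {"x":3,"y":0,"z":2,"yaw":0},
  {"x":1,"y":0,"z":2,"yaw":0},
  {"x":-0.8,"y":0,"z":2,"yaw":0},
  {"x":-1.2,"y":0,"z":2,"yaw":0},
  {"x":-1.2,"y":0,"z":2,"yaw":0},
])

```text
clock: 67.25
eef_pos: [0.5435, -0.0438, 0.1092]
tool_rot: [0.337, 0.942, 0.0, -0.001]
ft_force: [-0.4, -0.0, -3.7]
grip_width: 0.0264
grasp_force: 59.4
```

```bash
python3 -c "
from h import *
st();print(inrack());tilted(.132,[.05,.07,1.15])"
```

```text
t 67.25 p [ 0.5435 -0.0438  0.1092] psi 50.6 tilt 0.09 j [-0.08  0.41 -0.08  1.08  0.    0.61] F [-0.4 -0.  -3.7] w 0.0264 g 59.4
[-0.0984  0.132   0.1092]
1 views: base X,z [0.0394 0.0417] tilt deg 54.7 cost 0.093
```

Run:
```python
from h import *
for g in ([.05,.07,1.15],[.04,.042,.95]): tilted(.132,g)
ims=[]
im=bot.camera("side");im2=bot.camera("scene")
a=cv2.resize(im[130:310,250:430],None,fx=2.2,fy=2.2,interpolation=3);b=cv2.resize(im2[140:320,160:340],None,fx=2.2,fy=2.2,interpolation=3)
cv2.imwrite("pics/c4.png",np.hstack([a,b]))
```

```text
2 views: base X,z [0.0387 0.0447] tilt deg 56.5 cost 0.094
2 views: base X,z [0.0392 0.0441] tilt deg 55.7 cost 0.091
```

View pics/c4.png

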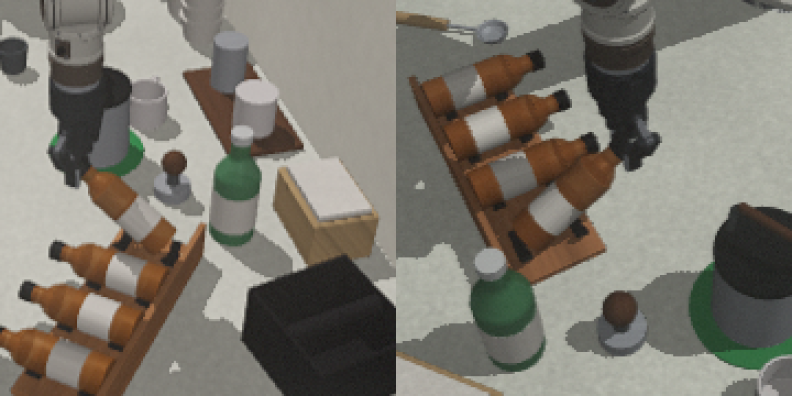

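The three laid bottles sit well. The heavy fourth has sagged to 56°, so I lift and move it further in before lowering.

Emit:
move_arm([
  {"x":0,"y":0,"z":-1,"yaw":0},
  {"x":0,"y":0,"z":-2,"yaw":0},
  {"x":-0.5,"y":0,"z":-2.7,"yaw":0},
  {"x":-1.2,"y":0,"z":-2.7,"yaw":0},
  {"x":-1.7,"y":0,"z":-2.7,"yaw":0},
  {"x":-1.7,"y":0,"z":-2.7,"yaw":0},
])

```text
clock: 68.7
eef_pos: [0.5575, -0.0552, 0.1358]
tool_rot: [0.337, 0.942, -0.0, -0.0]
ft_force: [-0.0, -0.4, -4.3]
grip_width: 0.0268
grasp_force: 59.3
```

```bash
python3 -c "
from h import *
st();print(inrack());tilted(.132,[.056,.07,.95])"
```

```text
t 68.7 p [ 0.5575 -0.0552  0.1358] psi 50.6 tilt 0.04 j [-0.1   0.42 -0.    1.15 -0.    0.59] F [-0.  -0.4 -4.3] w 0.0268 g 59.3
[-0.0805  0.132   0.1358]
1 views: base X,z [0.0531 0.0673] tilt deg 55.8 cost 0.131
```

Emit:
move_arm([
  {"x":0,"y":0,"z":1,"yaw":0},
  {"x":0,"y":0,"z":1.8,"yaw":0},
  {"x":0,"y":0,"z":2.5,"yaw":0},
  {"x":0.1,"y":0,"z":3.2,"yaw":0},
  {"x":0.2,"y":0,"z":3.8,"yaw":0},
  {"x":0.3,"y":0,"z":4.3,"yaw":0},
  {"x":0.3,"y":0,"z":4.3,"yaw":0},
])

```text
clock: 69.78
eef_pos: [0.5474, -0.0484, 0.0928]
tool_rot: [0.336, 0.942, 0.001, -0.008]
ft_force: [-18.5, 13.3, 12.7]
grip_width: 0.0264
grasp_force: 67.2
```

```bash
python3 -c "
from h import *
st();print(inrack());tilted(.132,[.06,.05,1.15])"
```

```text
t 69.78 p [ 0.5474 -0.0484  0.0928] psi 50.8 tilt 0.92 j [-0.09  0.44 -0.08  1.06  0.01  0.59] F [-18.5  13.3  12.7] w 0.0264 g 67.2
[-0.0925  0.1309  0.0928]
2 views: base X,z [0.0481 0.0376] tilt deg 59.9 cost 0.089
```

The base's lower edge caught behind the far saddle. Lift, shift further towards the rail and retry.

Emit:
move_arm([
  {"x":0.5,"y":0,"z":-1,"yaw":0},
  {"x":0.3,"y":0,"z":-2,"yaw":0},
  {"x":0,"y":0,"z":-3.2,"yaw":0},
  {"x":0,"y":0,"z":-4.2,"yaw":0},
  {"x":-0.4,"y":0,"z":-4.2,"yaw":0},
  {"x":-0.7,"y":0,"z":-4.2,"yaw":0},
  {"x":-0.7,"y":0,"z":-4.2,"yaw":0},
])

```text
clock: 70.85
eef_pos: [0.5603, -0.0575, 0.1347]
tool_rot: [0.337, 0.942, -0.0, -0.001]
ft_force: [0.3, 0.7, -4.1]
grip_width: 0.0264
grasp_force: 65.9
```

```bash
python3 -c "
from h import *
st();print(inrack());tilted(.132,[.06,.07,1.0]);tilted(.132,[.06,.07,1.0],('side',))"
```

```text
t 70.85 p [ 0.5603 -0.0575  0.1347] psi 50.6 tilt 0.06 j [-0.1   0.42  0.01  1.16 -0.    0.58] F [ 0.3  0.7 -4.1] w 0.0264 g 65.9
[-0.0768  0.132   0.1347]
2 views: base X,z [0.061  0.0724] tilt deg 57.8 cost 0.132
1 views: base X,z [0.0617 0.076 ] tilt deg 59.2 cost 0.101
```

Emit:
move_arm([
  {"x":0.1,"y":0,"z":0.8,"yaw":0},
  {"x":0.1,"y":0,"z":1.6,"yaw":0},
  {"x":0.1,"y":0,"z":2.2,"yaw":0},
  {"x":0.2,"y":0,"z":2.8,"yaw":0},
  {"x":0.3,"y":0,"z":3.5,"yaw":0},
  {"x":0.4,"y":0,"z":4.1,"yaw":0},
])

```text
clock: 71.9
eef_pos: [0.5571, -0.0552, 0.0947]
tool_rot: [0.337, 0.942, -0.001, 0.0]
ft_force: [-0.0, 1.1, 0.8]
grip_width: 0.026
grasp_force: 66.0
```

```bash
python3 -c "
from h import *
st();print(inrack());tilted(.132,[.062,.05,1.15])"
```

```text
t 71.9 p [ 0.5571 -0.0552  0.0947] psi 50.6 tilt 0.07 j [-0.1   0.45 -0.06  1.06 -0.    0.59] F [-0.   1.1  0.8] w 0.026 g 66.0
[-0.0808  0.1318  0.0947]
2 views: base X,z [0.0658 0.0475] tilt deg 64.0 cost 0.11
```

Now it is in the V and tilting. Continue down and home.

Emit:
move_arm([
  {"x":0.1,"y":0,"z":0.8,"yaw":0},
  {"x":0.3,"y":0,"z":1.6,"yaw":0},
  {"x":0.4,"y":0,"z":2.4,"yaw":0},
  {"x":0.5,"y":0,"z":3.4,"yaw":0},
  {"x":0.6,"y":0,"z":4.3,"yaw":0},
  {"x":0.7,"y":0,"z":5.1,"yaw":0},
  {"x":0.7,"y":0,"z":5.8,"yaw":0},
  {"x":0.7,"y":0,"z":6.3,"yaw":0},
  {"x":0.5,"y":0,"z":6.5,"yaw":0},
  {"x":0.3,"y":0,"z":6.6,"yaw":0},
  {"x":0.1,"y":0,"z":6.6,"yaw":0},
  {"x":0,"y":0,"z":6.6,"yaw":0},
])

```text
clock: 73.6
eef_pos: [0.5553, -0.0538, 0.0276]
tool_rot: [0.336, 0.942, 0.0, -0.002]
ft_force: [-7.0, 6.3, 1.4]
grip_width: 0.0261
grasp_force: 67.6
```

```bash
python3 -c "
from h import *
st();print(inrack());tilted(.132,[.073,.05,1.57])"
```

```text
t 73.6 p [ 0.5553 -0.0538  0.0276] psi 50.7 tilt 0.28 j [-0.1   0.52 -0.14  0.91  0.    0.59] F [-7.   6.3  1.4] w 0.0261 g 67.6
[-0.083   0.1318  0.0276]
2 views: base X,z [0.0732 0.0526] tilt deg 90.4 cost 0.181
```

Emit:
move_arm([
  {"x":0.2,"y":0,"z":0,"yaw":0},
  {"x":0.2,"y":0,"z":0,"yaw":0},
  {"x":0.2,"y":0,"z":0,"yaw":0},
  {"x":0.2,"y":0,"z":0,"yaw":0},
  {"x":0.2,"y":0,"z":0,"yaw":0},
  {"x":0.2,"y":0,"z":-3,"yaw":0},
  {"x":0.2,"y":0,"z":-8,"yaw":0},
  {"x":0.2,"y":0,"z":-14,"yaw":0},
  {"x":0.2,"y":0,"z":-20,"yaw":0},
  {"x":5,"y":0,"z":-26,"yaw":0},
  {"x":10,"y":0,"z":-26,"yaw":0},
  {"x":15,"y":0,"z":-26,"yaw":0},
  {"x":18,"y":0,"z":-26,"yaw":0},
  {"x":18,"y":0,"z":-26,"yaw":0},
], gripper=0.1)

```text
clock: 75.55
eef_pos: [0.4168, 0.0602, 0.289]
tool_rot: [0.335, 0.942, 0.0, 0.0]
ft_force: [0.9, -0.4, -0.4]
grip_width: 0.0468
grasp_force: 0.0
```

Run:
```python
from h import *
st()
for y in(-.132,-.044,.044,.132): tilted(y,[.075,.05,1.57])
survey()
im=bot.camera("wrist");a=bot.camera("scene");cv2.imwrite("pics/f.png",np.hstack([im[:,:400],a[60:360,100:500].copy() if 0 else cv2.resize(a[120:360,140:360],(385,420))]))
```

```text
t 75.55 p [0.4168 0.0602 0.289 ] psi 50.8 tilt 0.06 j [ 0.14  0.06 -0.06  1.45 -0.    0.83] F [ 0.9 -0.4 -0.4] w 0.0468 g 0.0
2 views: base X,z [0.0749 0.0499] tilt deg 89.9 cost 0.132
2 views: base X,z [0.0741 0.0491] tilt deg 89.8 cost 0.085
2 views: base X,z [0.0731 0.0508] tilt deg 91.0 cost 0.092
2 views: base X,z [0.0734 0.0518] tilt deg 91.2 cost 0.122
[230. 462.] hue 24.0 [0.3808 0.4561] 0.102
[195. 450.] hue 113.0 [0.2702 0.4121] 0.083
[178. 428.] hue 24.0 [0.2319 0.3299] 0.061
```

View pics/f.png

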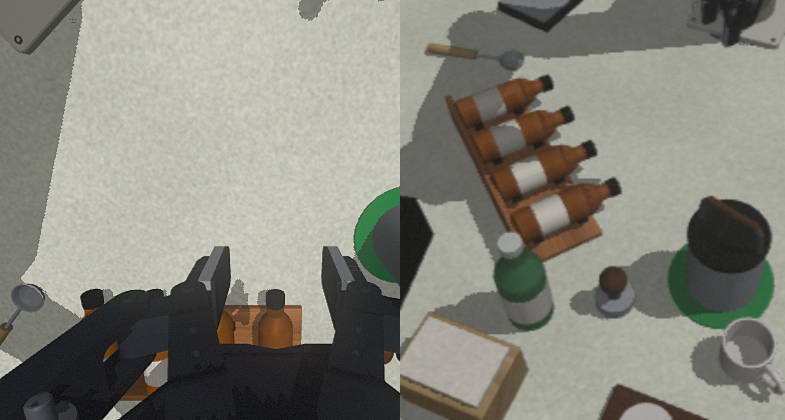

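All four bottles lie in their grooves against the rail, the canister stands on the mat, and only the yellow and blue look-alikes remain standing. I'll hand in.

```bash
python3 -c "
from workcell import bot
print(bot.job_done())"
```

```text
the job is handed in; nothing more can be done
None
```

The job is handed in (no verdict was returned): the canister stands released on the green mat, all four amber bottles lie let go against the end rail, measured within about 2 mm and 2° of seated, and the other things were left alone.

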